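Turn out the cheese mould and dress the marble slab

TASK

The pressed cheese is still locked in the steel mould. First slide the mould's gate fully open to its stop and draw the locking pin out of its bore and park it upright in the open side notch, collar down on the plate; then push the spring ejector all the way in so that the cheese comes out onto the out-feed shelf. Set that cheese and every cream cheese block that lies loose on the counter flat on the marble slab in front of the sign cards, each with its long side running straight from front to back, then slide the gate fully shut again; leave the pin in its notch and do not knock over the small tin, the loose sign or the white bowl.

Things in the scene. Friction and masses are not known exactly. Their poses are not given: they have to be found in the camera images.
- mould: Fixed stainless cheese mould, 360 mm long; place and yaw vary. Origin: on the counter, under the middle of the cheese pocket; +x is the way the cheese is pushed out, z up. Base x -195 to 165, y +-50 mm, 12 mm thick. Pocket floor at z 30; walls y +-25 to +-33, x -49 to 38 mm; two roof strips up to z 85 mm with a 24 mm slot between, so the cheese cannot be lifted out.
- shelf (a point): Middle of the out-feed shelf beyond the gate (mould frame 95, 0, 30 mm): flat, 90 mm wide, mould x 45 to 151 mm, open at the sides, an 8 mm lip at its far end.
- bore (a point): Centre of the vertical 14 mm bore's mouth on top of the pin block (mould frame -80, 55.5, 74 mm). The block is on the mould's left (+y): a plate at mould x -103 to -57, y 33 to 115, z 58 to 74 mm. While the pin stands here it stops the ejector after about 4 mm.
- notch (a point): The pin's parking place, on top of the pin block (mould frame -80, 97, 74 mm), axes as the mould's. The notch is a slot through the 16 mm plate, 17 mm wide along mould x, from its inner end at mould y 88 mm to the outer edge at y 115 mm, where it is open; also open above and below (free down to z 12 mm).
- pin: Loose steel locking pin, 89 mm long, 0.12 kg. Origin: centre of the collar's underside, z along the pin to its grip. Below: shank 12 mm diameter, 45 mm long. Above: collar 28 mm diameter, 6 mm thick, then a round grip 22 mm diameter, 38 mm tall. Starts seated in the bore, collar on the plate.
- gate (a joint): Gate that closes the pocket's mouth: 0 = shut, 0.075 m = fully open at its stop; it slides towards the mould's -y (away from the pin block) and stays where left; friction about 2.5 N. It may start up to 10 mm open.
- gate_grip (a point): Top centre of the black upright grip block on the gate, 20 mm (along mould x) by 30 mm (along y), 46 mm tall, top at z 130 mm, mould x 42.5 mm, mould y 0 when shut; moves with the gate.
- ejector (a joint): Spring ejector slide: 0 = out (rest), 0.092 m = pushed fully in, moves along mould +x; spring about 2 N at rest to 7 N fully in; springs back when let go.
- push_plate (a point): On the rear face (mould x -167 mm at rest) of the ejector's black upright push plate, 10 mm thick, 44 mm wide along mould y, z 40 to 114 mm; the point is at z 105 mm, mould y 0, on the face that looks to mould -x; push along mould +x. Nothing stands behind it.
- bar: The pressed cheese, ivory, 64 mm (x) by 44 mm (y) by 44 mm tall, 0.13 to 0.25 kg, origin at the centre of its underside. Starts in the pocket; ejected, its centre lies at about mould x 88 mm on the shelf.
- slab: Fixed marble slab, 170 mm (x, front to back, +x is the far edge) by 400 mm (y), 25 mm thick, origin at the centre of its underside; place and yaw vary. Three black sign holders with blank cards stand on it at x 62, y -130, 0, 130 mm (base 40 mm diameter, cards 75 mm wide, 85 mm above the slab); the room in front, x -85 to 40 mm, is free.
- tin: Bystander: small can, 44 mm diameter, 40 mm tall, origin under its centre.
- sign: Bystander: loose black sign holder with a blank white card, 85 mm tall.
- ramekin: Bystander: white bowl, 84 mm diameter, 45 mm tall.
- block1: Cream cheese block (may be absent), 68 mm (x) by 40 mm (y) by 46 mm tall, 0.18 kg, lying loose on the counter, origin at the centre of its underside, long side along its x. Either end may face front.
- block2: Cream cheese block (may be absent), 68 mm (x) by 40 mm (y) by 46 mm tall, 0.18 kg, lying loose on the counter, origin at the centre of its underside, long side along its x. Either end may face front.
- block3: Cream cheese block (may be absent), 68 mm (x) by 40 mm (y) by 46 mm tall, 0.18 kg, lying loose on the counter, origin at the centre of its underside, long side along its x. Either end may face front.
- block4: Cream cheese block (may be absent), 68 mm (x) by 40 mm (y) by 46 mm tall, 0.18 kg, lying loose on the counter, origin at the centre of its underside, long side along its x. Either end may face front.
Not all that is in view belongs to the job. What is shaped like the block4 but blue or turquoise is not meant. What is shaped like the pin but purple is not meant.

How it is judged (in metres and radians):
On the way, in this order (a step that is already met when the one before it is completed fails the run):
1. the gate is fully open and the pin is parked in the side notch, seated, upright and let go (value of joint gate above 0.07 m and x of pin in the frame of notch between -0.007 and 0.007 m and y of pin in the frame of notch between -0.009 and 0.013 m and z of pin in the frame of notch between -0.004 and 0.005 m and angle between pin's own z axis and vertical below 0.15 rad and contact force between the fingers and pin below 0.1 N), for 0.2 s.
2. the ejector is pushed fully in and the cheese is out on the shelf (value of joint ejector above 0.084 m and x of bar in the frame of mould between 0.076 and 0.14 m and z of bar in the frame of mould between 0.024 and 0.036 m), for 0.1 s.
At the end, for the whole second after the job is handed in: Every cheese present flat on the slab (centre 20 mm or more inside the edges, tilt under 0.12 rad, long side within 0.3 rad of front to back), still; pin upright in the notch, within 7 mm across and 9 to 13 mm along it, collar within 4 mm of the plate; gate shut within 6 mm, ejector back (x of pin in the frame of notch between -0.007 and 0.007 m and y of pin in the frame of notch between -0.009 and 0.013 m and z of pin in the frame of notch between -0.004 and 0.005 m and angle between pin's own z axis and vertical below 0.15 rad and value of joint gate below 0.006 m and value of joint ejector below 0.01 m and x of bar in the frame of slab between -0.065 and 0.065 m and y of bar in the frame of slab between -0.18 and 0.18 m and z of bar in the frame of slab between 0.02 and 0.031 m and angle between each of bar, block1, block2, block3, block4's own z axis and vertical below 0.12 rad and angle between the x axis of each of bar, block1, block2, block3, block4 and the x axis of slab, either way round below 0.3 rad and linear speed of each of bar, block1, block2, block3, block4 below 0.02 m/s and x of block1 in the frame of slab between -0.065 and 0.065 m and y of block1 in the frame of slab between -0.18 and 0.18 m and z of block1 in the frame of slab between 0.02 and 0.031 m and x of block2 in the frame of slab between -0.065 and 0.065 m and y of block2 in the frame of slab between -0.18 and 0.18 m and z of block2 in the frame of slab between 0.02 and 0.031 m and x of block3 in the frame of slab between -0.065 and 0.065 m and y of block3 in the frame of slab between -0.18 and 0.18 m and z of block3 in the frame of slab between 0.02 and 0.031 m and x of block4 in the frame of slab between -0.065 and 0.065 m and y of block4 in the frame of slab between -0.18 and 0.18 m and z of block4 in the frame of slab between 0.02 and 0.031 m); the robot touches nothing.
It fails at once if the tin, the loose sign or the bowl is knocked over (angle between any of tin, sign, ramekin's own z axis and vertical above 0.8 rad).
Of block1, block2, block3, block4 only 2 to 4 are there at a start; the rules pass over those that are not, and their reading is None.
At some moment in a run one of block1, block2, block3, block4 may be knocked a few centimetres aside while the robot is not near it.
It also fails if it takes over 210 s, if anything falls off the work surface, if the arm or the gripper's body presses on something with over 40 N, if the wrist force passes 120 N, or if a joint passes its speed limit or range.

ROBOT

A 6-joint arm with a two-finger parallel gripper is mounted at the origin on the work surface. World frame = base frame: x ahead of the robot, y to its left, z up, the work surface at z = 0. Lengths are in mm, angles in rad, forces in N, time in s.
With the tool pointing down it reaches from about 300 to 775 mm from the base axis. Payload 14.6 kg.
Tool frame: the origin (TCP) lies at the very end of the fingers, on their centre line; the grasp point (between the pads) lies 19 mm behind it; z points along the fingers, y is the line along which they close (so a half turn about z gives the same grasp; the last joint's range is limited). The gripper opens to 94 mm and grips with 3 to 60 N. Pads are 16 mm wide; open, the fingers measure 119 mm over their backs; the gripper's body (75 mm by 177 mm) begins 78 mm behind the grasp point.
Start: joints at [-1.185, 0.3, 1.521, -0, 1.321, -0.067], TCP at [240.609, -494.567, 183.846] pointing down, gripper open.
Joint ranges: [-3.03, 3.03], [-0.79, 2.21], [0.23, 2.52], [-1.04, 4.18], [0, 3.07], [-2.55, 2.55]. Speed limits (rad/s): [2.22, 2.22, 2.57, 3.14, 3.14, 3.14].

INTERFACE

Orientations are given as [roll, pitch, yaw] about the fixed x, y, z axes, in that order (R = Rz(yaw) Ry(pitch) Rx(roll)).
In Python, from cell import manip, camera, get_calibration gives the robot as it stands.
- The arm moves only by the tool arm_command, never from a script. Its argument "targets" is a list of rows, each an object of numbers: "hand": the opening, from -1 (shut) to 1 (fully open), so that 0 is half open; "x", "y", "z": the shift along the tool's x, y, z in m; "yaw": the turn about the tool's z in rad. In form: [{"hand": .., "x": .., "y": .., "z": .., "yaw": ..}, ...]. A call has 1 to 10 rows; each row shifts and turns the commanded pose from where the row before left it, along the tool's axes as they then stand; what a row does not reach is not made up. A row lasts 1/10 s, in which the tool goes at most 50 mm and 8.59 degrees, less where a joint would pass 70% of its speed; a pose out of reach is approached as far as the arm can. A call is refused whole if a number of a shift passes 0.05 or a number of a turn 0.15, either way. A call with a gripper value outside its range is refused whole. The fingers move at their own pace and stop on an object; "newtons" is the grip in N (left out, the last holds). Time passes only in rows, so rows that do not move let the fingers close. It gives the time, the measured TCP pose, the force, the opening and the grip force at its end, in the units of the state.
- manip.read_state(): the state, without advancing time (a new reading comes with each control period).
- camera(name): name is "scene" or "top" or "wrist"; returns the picture (420x560x3 uint8, red, green, blue); there is no depth.
- get_calibration(name): a dict with "K" (3x3 intrinsics, pixels), "cam_to_world" (4x4, takes a point from camera to world coordinates). Camera axes: x right, y up, looking along -z (the intrinsics and any distortion apply to the point x, -y, -z); pixel columns grow to the right and rows downward; lengths in mm; the calibration is good to about 2 mm. A picture is of the moment at which its call begins: read the wrist's pose just before it. get_calibration takes no time and is no camera call; for the wrist camera it gives the pose at the moment of the call.
- manip.sign_off(): hands the job in; it is judged then, once.
The state is a dict: "clock": time; "joints": joint angles; "qd": joint speeds; "effort": joint torques, N m; "eef_pos": TCP position; "eef_rot": TCP orientation; "wrist_force": force on the tool from outside, world axes, zero at the start; "moment": the same for the moment, N m; "finger_gap": finger opening in mm; "finger_force": force on a finger pad.
Only numpy, scipy, OpenCV 4.12 (cv2) and the standard library are available. Lean on these libraries where they do the work, as an engineer would, in place of code of your own. Each camera call takes 0.05 s, during which the arm holds its last target. There are 200 camera calls.

## Working session

There is one attempt and no reset: what is moved stays moved. The work goes in short steps, Python scripts to look and compute and a tool call to move; the robot and the scene stay as the last step left them, time stands still between calls to the robot, and variables do not carry over. Pictures are saved under pics/ and viewed, at most 14 in all, crops included, and the job is handed in when it is done.

Besides the shell and the picture viewer there is one more tool, called after ">>>" in YAML: its name, and indented under it one key for each argument. arm_command: Moves the arm, as the interface text tells. Its arguments: {"type":"object","properties":{"targets":{"type":"array"},"newtons":{"type":"number"}},"required":["targets"]}

```bash
mkdir -p pics; ls; python3 - <<'E'
from cell import manip,camera,get_calibration
import cv2,numpy as np
print(manip.read_state())
for n in ["scene","top","wrist"]:
    c=get_calibration(n); print(n,{k:(np.round(v,3).tolist() if hasattr(v,'tolist') else v) for k,v in c.items()})
    cv2.imwrite(f"pics/{n}0.png",camera(n)[:,:,::-1])
E
```

```text
pics
{'clock': 0.0, 'joints': array([-1.18459271e+00,  3.00483762e-01,  1.52154766e+00,  1.06937677e-05,
        1.32065855e+00, -6.66011170e-02]), 'qd': array([-0.0020673 , -0.00056824, -0.00103023,  0.00016011,  0.00106437,
       -0.00069362]), 'effort': array([ 5.79701482e-04, -5.31805301e+01, -3.52736807e+01,  7.08931102e-02,
        2.43788684e-02, -1.12987107e-04]), 'eef_pos': array([ 240.51992296, -494.33035756,  183.29352438]), 'eef_rot': array([-3.14049846e+00, -8.33632288e-05,  4.52802032e-01]), 'wrist_force': array([ 0.12978122, -0.49096943, -0.61875751]), 'moment': array([ 0.00860352, -0.01135867,  0.04966236]), 'finger_force': 0.0, 'finger_gap': 94.08236085019058}
scene {'K': [[383.927, 0.0, 276.605], [0.0, 383.927, 212.085], [0.0, 0.0, 1.0]], 'cam_to_world': [[0.652, -0.525, 0.547, 1042.992], [0.757, 0.43, -0.491, -539.441], [0.022, 0.734, 0.678, 834.681], [0.0, 0.0, 0.0, 1.0]]}
top {'K': [[536.52, 0.0, 279.081], [0.0, 536.52, 209.443], [0.0, 0.0, 1.0]], 'cam_to_world': [[0.008, 0.992, -0.129, 241.549], [-1.0, 0.009, 0.003, -13.04], [0.004, 0.129, 0.992, 1616.22], [0.0, 0.0, 0.0, 1.0]]}
wrist {'K': [[344.011, 0.0, 281.624], [0.0, 344.011, 210.859], [0.0, 0.0, 1.0]], 'cam_to_world': [[0.439, 0.873, 0.212, 301.299], [-0.899, 0.427, 0.102, -464.417], [-0.001, -0.235, 0.972, 382.911], [0.0, 0.0, 0.0, 1.0]]}
```

View pics/top0.png

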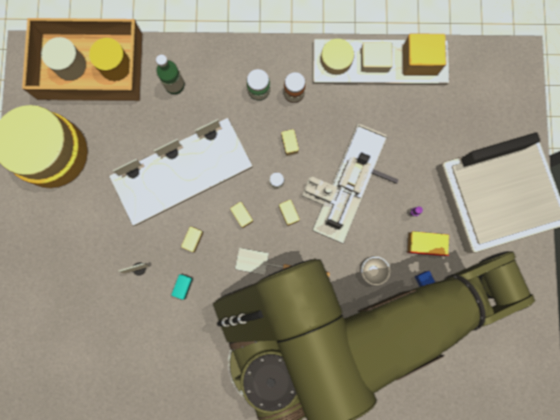

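View pics/scene0.png

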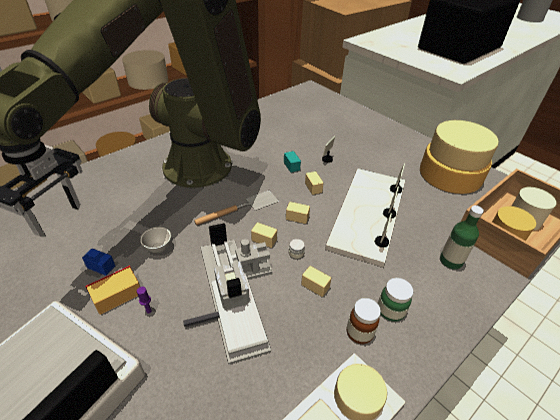

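Top view: robot base at (270,380). Mould runs from about (330,235) to (370,130), with the pin block on its left at (320,188). Slab is at (180,172) with its signs on the far edge. Yellow blocks are at (290,142), (242,215), (289,212) and (192,240). Teal (181,287), blue (425,280) and purple (417,211) are decoys. Tin is at (277,180), loose sign at (137,267), bowl at (375,271).

```bash
cat > h.py <<'E'
from cell import manip,camera,get_calibration
import cv2,numpy as np
def ray(n,px,c=None):
    c=c or get_calibration(n); K=np.array(c["K"]); T=np.array(c["cam_to_world"])
    px=np.atleast_2d(np.asarray(px,float))
    uv=cv2.undistortPoints(px.reshape(-1,1,2),K,np.array(c.get("dist",np.zeros(5)),float)).reshape(-1,2)
    d=np.c_[uv[:,0],-uv[:,1],-np.ones(len(uv))]@T[:3,:3].T
    return T[:3,3],d
def cast(n,px,z,c=None):
    o,d=ray(n,px,c); return o+d*((z-o[2])/d[:,2])[:,None]
def proj(n,P,c=None):
    c=c or get_calibration(n); T=np.linalg.inv(np.array(c["cam_to_world"])); K=np.array(c["K"])
    q=np.atleast_2d(P)@T[:3,:3].T+T[:3,3]; q=np.c_[q[:,0],-q[:,1],-q[:,2]]@K.T
    return q[:,:2]/q[:,2:]
def rect(p):  # world points -> centre, long, short, yaw of long side
    (cx,cy),(w,h),a=cv2.minAreaRect(np.float32(p)[:,:2])
    if w<h: w,h,a=h,w,a+90
    return np.round([cx,cy,w,h],1).tolist(), round((a+90)%180-90,1)
E
python3 - <<'E'
from h import *
print([k for k in get_calibration("top")])
im=cv2.imread("pics/top0.png"); hsv=cv2.cvtColor(im,cv2.COLOR_BGR2HSV)
m=cv2.inRange(hsv,(20,60,140),(36,255,255))
cs,_=cv2.findContours(m,cv2.RETR_EXTERNAL,cv2.CHAIN_APPROX_NONE)
for c in cs:
    if cv2.contourArea(c)>80:
        x,y,w,h=cv2.boundingRect(c); print("Y",x+w//2,y+h//2,cv2.contourArea(c),rect(cast("top",c.reshape(-1,2),46)))
m=cv2.inRange(hsv,(0,0,175),(179,45,255))
cs,_=cv2.findContours(m,cv2.RETR_EXTERNAL,cv2.CHAIN_APPROX_NONE)
for c in cs:
    if cv2.contourArea(c)>80:
        x,y,w,h=cv2.boundingRect(c); print("W",x+w//2,y+h//2,cv2.contourArea(c),rect(cast("top",c.reshape(-1,2),25)))
cv2.imwrite("pics/c1.png",cv2.resize(im[100:260,240:420],None,fx=4.4,fy=3.75*1.0,interpolation=cv2.INTER_CUBIC))
E
```

```text
['K', 'cam_to_world']Traceback (most recent call last):
  File "<stdin>", line 8, in <module>
  File "h.py", line 16, in rect
    (cx,cy),(w,h),a=cv2.minAreaRect(np.float32(p)[:,:2])
                    ~~~~~~~~~~~~~~~^^^^^^^^^^^^^^^^^^^^^
cv2.error: OpenCV(4.12.0) /io/opencv/modules/imgproc/src/convhull.cpp:143: error: (-215:Assertion failed) total >= 0 && (depth == CV_32F || depth == CV_32S) in function 'convexHull'
```

```bash
sed -i 's/np.float32(p)\[:,:2\]/np.ascontiguousarray(np.float32(p)[:,:2])/' h.py
python3 - <<'E'
from h import *
im=cv2.imread("pics/top0.png"); hsv=cv2.cvtColor(im,cv2.COLOR_BGR2HSV)
for nm,lo,hi,z in [("Y",(20,60,140),(36,255,255),46),("W",(0,0,175),(179,45,255),25)]:
    cs,_=cv2.findContours(cv2.inRange(hsv,lo,hi),cv2.RETR_EXTERNAL,cv2.CHAIN_APPROX_NONE)
    for c in cs:
        x,y,w,h=cv2.boundingRect(c)
        if cv2.contourArea(c)>100 and y>90 and x<400: print(nm,x+w//2,y+h//2,cv2.contourArea(c),rect(cast("top",c.reshape(-1,2),z)))
cv2.imwrite("pics/c1.png",cv2.resize(im[110:250,260:420],None,fx=4.2,fy=4.2,interpolation=cv2.INTER_CUBIC))
E
```

```text
Y 191 239 312.5 ([358.1, 240.1, 71.4, 41.8], -21.7)
Y 241 215 306.5 ([431.9, 95.0, 70.1, 42.9], 33.0)
Y 289 212 304.0 ([439.5, -45.9, 71.4, 42.6], 24.2)
Y 290 141 282.5 ([655.2, -47.2, 68.8, 42.4], 14.1)
Y 39 144 4878.0 ([640.1, 704.7, 243.3, 230.1], 4.3)
W 252 260 499.5 ([295.6, 63.7, 89.5, 63.5], 79.7)
W 277 179 133.0 ([543.1, -8.6, 39.8, 39.2], 0.6)
W 346 183 3236.0 ([549.3, -199.5, 358.1, 168.5], -22.8)
W 181 171 6343.5 ([566.4, 281.6, 401.0, 169.0], -62.4)
```

View pics/c1.png

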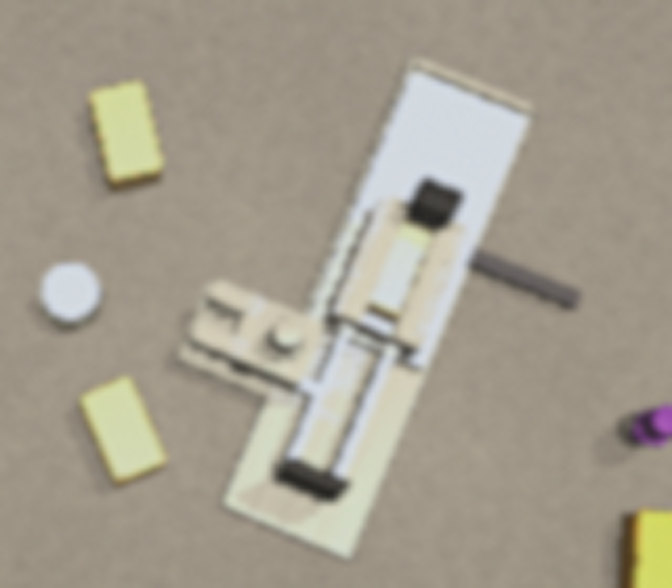

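Enlarged crop: gate grip near (435,203), pin grip at (284,340) beside the notch at (222,305), push plate at (312,478). The ivory cheese shows through the roof slot, and the gate looks about shut. Next I turn the fingers to close along mould x and look with the wrist camera.

>>> arm_command:
  targets:
    - {"hand":0,"yaw":-0.144,"z":-0.02}
    - {"hand":0,"yaw":-0.144,"z":-0.02}
    - {"hand":0,"yaw":-0.144,"z":-0.02}
    - {"hand":0,"yaw":-0.144,"z":-0.02}
    - {"hand":0,"yaw":-0.144,"z":-0.02}

```text
schema error: expected keys hand, x, y, z, yaw
```

>>> arm_command:
  targets:
    - {"hand":0,"x":0.034,"y":0.019}
    - {"hand":0,"x":0.034,"y":0.019}
    - {"hand":0,"x":0.034,"y":0.019}
    - {"hand":0,"x":0.034,"y":0.019}
    - {"hand":0,"x":0.034,"y":0.019}
    - {"hand":0,"x":0.034,"y":0.019}
    - {"hand":0,"x":0.034,"y":0.019}
    - {"hand":0,"x":0.034,"y":0.019}
    - {"hand":0,"x":0.037,"y":0.023}
    - {"hand":0}

```text
schema error: expected keys hand, x, y, z, yaw
```

```bash
python3 - <<'E'
from h import *
s=manip.read_state(); print(s["clock"],s["eef_pos"],s["eef_rot"],s["joints"],s["finger_gap"])
c=get_calibration("wrist"); im=camera("wrist")[:,:,::-1]
cv2.imwrite("pics/w1.png",im); np.savez("w1.npz",**c)
t=camera("top")[:,:,::-1]; cv2.imwrite("pics/top1.png",t); cv2.imwrite("pics/scene1.png",camera("scene")[:,:,::-1])
print(c)
E
```

```text
0.15 [ 240.53148977 -494.39026568  183.43000157] [-3.14075487e+00 -4.65409439e-05  4.52772304e-01] [-1.18460384e+00  3.00339998e-01  1.52141147e+00 -9.59912468e-06
  1.32068021e+00 -6.65774600e-02] 93.69975208114703
{'K': array([[344.01125244,   0.        , 281.62444197],
       [  0.        , 344.01125244, 210.85948514],
       [  0.        ,   0.        ,   1.        ]]), 'cam_to_world': array([[ 4.38674168e-01,  8.73337209e-01,  2.11771322e-01,
         3.01302555e+02],
       [-8.98645883e-01,  4.26514216e-01,  1.02572908e-01,
        -4.64425792e+02],
       [-7.42741818e-04, -2.35303512e-01,  9.71921656e-01,
         3.82989180e+02],
       [ 0.00000000e+00,  0.00000000e+00,  0.00000000e+00,
         1.00000000e+00]])}
```

View pics/w1.png

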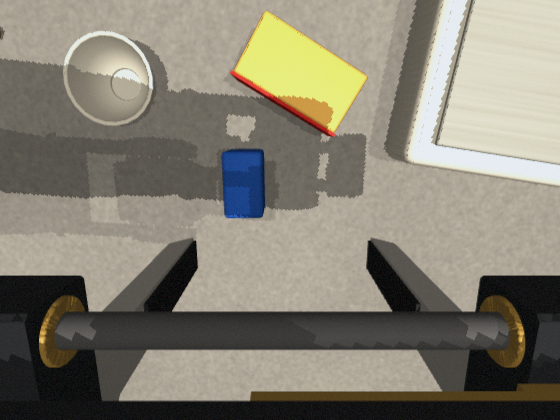

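The wrist view (still at the start pose) shows only the bowl, a yellow box, the blue decoy and the fingers. Rows need all keys, so I resend.

>>> arm_command:
  targets:
    - {"hand":0,"x":0,"y":0,"yaw":-0.144,"z":-0.02}
    - {"hand":0,"x":0,"y":0,"yaw":-0.144,"z":-0.02}
    - {"hand":0,"x":0,"y":0,"yaw":-0.144,"z":-0.02}
    - {"hand":0,"x":0,"y":0,"yaw":-0.144,"z":-0.02}
    - {"hand":0,"x":0,"y":0,"yaw":-0.144,"z":-0.02}

```text
clock: 0.8
eef_pos: [240.6, -494.5, 284.6]
eef_rot: [-3.142, -0.0, 1.179]
wrist_force: [0.2, 0.2, -0.3]
finger_gap: 57.3
finger_force: 0.0
```

>>> arm_command:
  targets:
    - {"hand":0,"x":0.03,"y":0.019,"z":0,"yaw":0}
    - {"hand":0,"x":0.03,"y":0.019,"z":0,"yaw":0}
    - {"hand":0,"x":0.03,"y":0.019,"z":0,"yaw":0}
    - {"hand":0,"x":0.03,"y":0.019,"z":0,"yaw":0}
    - {"hand":0,"x":0.03,"y":0.019,"z":0,"yaw":0}
    - {"hand":0,"x":0.03,"y":0.019,"z":0,"yaw":0}
    - {"hand":0,"x":0.03,"y":0.019,"z":0,"yaw":0}
    - {"hand":0,"x":0.03,"y":0.019,"z":0,"yaw":0}
    - {"hand":0,"x":0.03,"y":0.023,"z":0,"yaw":0}
    - {"hand":0,"x":0,"y":0,"z":0,"yaw":0}

```text
clock: 1.8
eef_pos: [509.2, -311.1, 283.1]
eef_rot: [-3.141, -0.001, 1.176]
wrist_force: [0.3, -0.2, 0.9]
finger_gap: 46.6
finger_force: 0.0
```

```bash
python3 - <<'E'
from h import *
s=manip.read_state(); print(s["clock"],s["eef_pos"],s["eef_rot"],s["joints"],s["finger_gap"])
c=get_calibration("wrist"); im=camera("wrist")[:,:,::-1]
cv2.imwrite("pics/w2.png",im); np.savez("w2.npz",**c)
cv2.imwrite("pics/w2c.png",cv2.resize(im[:290],None,fx=1.42,fy=1.42,interpolation=cv2.INTER_CUBIC))
E
```

```text
1.8 [ 509.16200642 -311.06033516  283.08916017] [-3.14083883e+00 -7.06802852e-04  1.17640247e+00] [-6.10054184e-01  3.57663205e-01  1.21834454e+00  5.29121596e-04
  1.56647253e+00 -2.15663118e-01] 46.64609702630501
```

View pics/w2c.png

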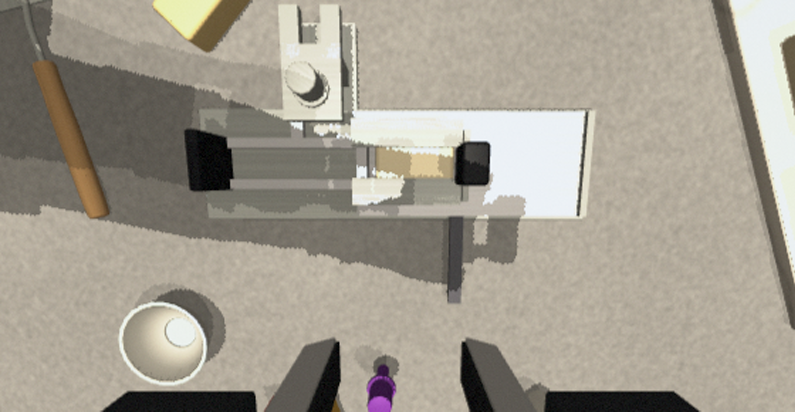

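Wrist crop (scale 1.42): plate prong corners at about (280,5)–(341,5), plate inner corners at (282,120) and (343,120), pin top at (302,77). Gate grip top is around (474,163), push plate at (208,160), base left corners at (201,110) and (209,217), and the purple decoy at (380,390). I fit the mould pose from these points.

```bash
python3 - <<'E'
from h import *
from scipy.optimize import least_squares
c=dict(np.load("w2.npz")); im=cv2.imread("pics/w2.png"); g=cv2.cvtColor(im,cv2.COLOR_BGR2GRAY)
L=[(-103,115,74,280,5),(-57,115,74,341,5),(-88.5,115,74,299,5),(-71.5,115,74,321,5),(-103,33,74,282,120),(-57,33,74,343,120),(-195,50,12,201,110),(-195,-50,12,209,217),(151,45,30,585,111),(151,-45,30,578,216),(-80,55.5,118,301,77)]
L=np.array(L,float); px=L[:,3:]/1.42
sp=cv2.cornerSubPix(g,np.float32(px).reshape(-1,1,2).copy(),(4,4),(-1,-1),(3,30,.01)).reshape(-1,2)
sp[-1]=px[-1]
for q in (px,sp):
    W=np.array([cast("wrist",p,z,c)[0] for p,z in zip(q,L[:,2])])
    f=lambda t:(np.c_[t[0]+L[:,0]*np.cos(t[2])-L[:,1]*np.sin(t[2]),t[1]+L[:,0]*np.sin(t[2])+L[:,1]*np.cos(t[2])]-W[:,:2])
    r=least_squares(lambda t:f(t).ravel(),[550,-235,-.4],loss="soft_l1",f_scale=2)
    print(r.x,np.degrees(r.x[2])); R=np.array([[np.cos(r.x[2]),np.sin(r.x[2])],[-np.sin(r.x[2]),np.cos(r.x[2])]])
    print(np.round(-f(r.x)@R.T,1).tolist())
print(np.round(sp*1.42,1).tolist())
# gate grip & push-plate dark mask
m=cv2.inRange(im,(0,0,0),(45,45,45))
for x0,y0,x1,y1 in [(310,90,360,140),(120,80,175,145)]:
    cs,_=cv2.findContours(m[y0:y1,x0:x1].copy(),cv2.RETR_EXTERNAL,cv2.CHAIN_APPROX_NONE)
    k=max(cs,key=cv2.contourArea); print(cv2.boundingRect(k),x0,y0,cv2.minAreaRect(k))
E
```

```text
[ 5.51406086e+02 -2.39481202e+02 -3.94385583e-01] -22.596629417835114
[[0.6, -0.5], [0.5, -0.5], [0.4, -0.5], [-0.1, -0.5], [-2.4, -0.2], [-0.1, -0.1], [2.4, -1.6], [1.0, 2.5], [-1.8, 0.6], [-0.1, 0.2], [-0.6, 0.4]]
[ 5.50327515e+02 -2.38997122e+02 -3.93911942e-01] -22.569491785301015
[[-0.0, -0.2], [-0.2, -0.4], [-0.3, -0.4], [-0.1, 0.4], [-1.2, -0.2], [-1.6, -1.3], [0.5, -0.4], [1.5, 2.1], [0.5, 0.9], [0.3, -0.7], [0.6, 0.4]]
[[277.3999938964844, 4.5], [338.5, 4.900000095367432], [296.3999938964844, 4.800000190734863], [319.20001220703125, 3.700000047683716], [282.0, 120.0], [339.70001220703125, 121.5], [197.39999389648438, 108.69999694824219], [208.39999389648438, 217.5], [586.2999877929688, 110.5], [577.0999755859375, 216.89999389648438], [301.0, 77.0]]
(11, 11, 24, 29) 310 90 ((22.5, 25.0), (28.0, 23.0), 90.0)
(10, 11, 34, 43) 120 80 ((26.5, 32.0), (42.0, 33.0), 90.0)
```

>>> arm_command:
  targets:
    - {"hand":0,"x":0.026,"y":0.018,"z":0,"yaw":0}
    - {"hand":0,"x":0.026,"y":0.018,"z":0,"yaw":0}
    - {"hand":0,"x":0.025,"y":0.017,"z":0,"yaw":0}
    - {"hand":0,"x":0,"y":0,"z":0.04,"yaw":0}
    - {"hand":0,"x":0,"y":0,"z":0.04,"yaw":0}
    - {"hand":0,"x":0,"y":0,"z":0.04,"yaw":0}
    - {"hand":0,"x":0,"y":0,"z":0.03,"yaw":0}
    - {"hand":0,"x":0,"y":0,"z":0.02,"yaw":0}
    - {"hand":0,"x":0,"y":0,"z":0.015,"yaw":0}
    - {"hand":0,"x":0,"y":0,"z":0,"yaw":0}

```text
clock: 2.85
eef_pos: [584.1, -263.3, 97.1]
eef_rot: [-3.139, -0.0, 1.172]
wrist_force: [-0.4, -0.8, 0.1]
finger_gap: 47.0
finger_force: 0.0
```

>>> arm_command:
  targets:
    - {"hand":-1,"x":0,"y":0,"z":0,"yaw":0}
    - {"hand":-1,"x":0,"y":0,"z":0,"yaw":0}
    - {"hand":-1,"x":0,"y":0,"z":0,"yaw":0}
    - {"hand":-1,"x":0,"y":0,"z":0,"yaw":0}
    - {"hand":-1,"x":0,"y":0,"z":0,"yaw":0}
    - {"hand":-1,"x":0,"y":0,"z":0,"yaw":0}
  newtons: 20

```text
clock: 3.45
eef_pos: [586.2, -263.5, 99.7]
eef_rot: [3.139, 0.0, 1.173]
wrist_force: [5.5, -1.9, 0.6]
finger_gap: 19.6
finger_force: 20.0
```

>>> arm_command:
  targets:
    - {"hand":-1,"x":-0.015,"y":0,"z":0,"yaw":0}
    - {"hand":-1,"x":-0.02,"y":0,"z":0,"yaw":0}
    - {"hand":-1,"x":-0.02,"y":0,"z":0,"yaw":0}
    - {"hand":-1,"x":-0.01,"y":0,"z":0,"yaw":0}
    - {"hand":-1,"x":-0.005,"y":0,"z":0,"yaw":0}
    - {"hand":-1,"x":-0.004,"y":0,"z":0,"yaw":0}
    - {"hand":-1,"x":-0.003,"y":0,"z":0,"yaw":0}
    - {"hand":-1,"x":0,"y":0,"z":0,"yaw":0}

```text
clock: 4.25
eef_pos: [557.9, -331.1, 99.7]
eef_rot: [3.139, -0.005, 1.174]
wrist_force: [12.6, 17.1, 2.5]
finger_gap: 19.4
finger_force: 20.0
```

>>> arm_command:
  targets:
    - {"hand":0,"x":0,"y":0,"z":0,"yaw":0}
    - {"hand":0,"x":0,"y":0,"z":0,"yaw":0}
    - {"hand":0,"x":0,"y":0,"z":0,"yaw":0}
    - {"hand":0,"x":0,"y":0,"z":-0.03,"yaw":0}
    - {"hand":0,"x":0,"y":0,"z":-0.03,"yaw":0}
    - {"hand":0,"x":0.035,"y":-0.031,"z":0,"yaw":0}
    - {"hand":0,"x":0.035,"y":-0.031,"z":0,"yaw":0}
    - {"hand":0,"x":0.035,"y":-0.031,"z":0,"yaw":0}
    - {"hand":0,"x":0.033,"y":-0.03,"z":0,"yaw":0}
    - {"hand":0,"x":0,"y":0,"z":0,"yaw":0}

```text
clock: 5.25
eef_pos: [494.3, -155.8, 159.4]
eef_rot: [3.142, -0.0, 1.176]
wrist_force: [0.3, -0.2, 0.1]
finger_gap: 47.1
finger_force: 0.0
```

```bash
cat >> h.py <<'E'
M=(550.33,-239.0,-22.57); 
def loc(P,F):
    a=np.radians(F[2]); d=np.asarray(P)[...,:2]-F[:2]; return np.stack([d[...,0]*np.cos(a)+d[...,1]*np.sin(a),-d[...,0]*np.sin(a)+d[...,1]*np.cos(a)],-1)
def glob(p,F):
    a=np.radians(F[2]); p=np.asarray(p,float); return np.stack([F[0]+p[...,0]*np.cos(a)-p[...,1]*np.sin(a),F[1]+p[...,0]*np.sin(a)+p[...,1]*np.cos(a)],-1)
def go(xy,z,yawdeg=None):
    s=manip.read_state(); p=s["eef_pos"]; w=s["eef_rot"][2]; d=np.asarray(xy)-p[:2]
    t=0 if yawdeg is None else (np.radians(yawdeg)-w+np.pi/2)%np.pi-np.pi/2
    w2=w+t
    print("pos",np.round(p,1),"yaw",round(w,4),"j6",round(s["joints"][5],2),"| yaw first (tool)",round(-t,3),"then x %.1f y %.1f z %.1f"%(d[0]*np.cos(w2)+d[1]*np.sin(w2),d[0]*np.sin(w2)-d[1]*np.cos(w2),p[2]-z))
E
python3 - <<'E'
from h import *
s=manip.read_state(); print(loc(s["eef_pos"],M)); go(glob([-80,55.5],M),86,67.43)
E
```

```text
[-83.65877668  55.31324503]
pos [ 494.3 -155.8  159.4] yaw 1.1756 j6 0.02 | yaw first (tool) -0.001 then x 0.2 y 3.7 z 73.4
```

>>> arm_command:
  targets:
    - {"hand":0,"x":0,"y":0.0035,"z":0.02,"yaw":0}
    - {"hand":0,"x":0,"y":0,"z":0.02,"yaw":0}
    - {"hand":0,"x":0,"y":0,"z":0.02,"yaw":0}
    - {"hand":0,"x":0,"y":0,"z":0.013,"yaw":0}
    - {"hand":-1,"x":0,"y":0,"z":0,"yaw":0}
    - {"hand":-1,"x":0,"y":0,"z":0,"yaw":0}
    - {"hand":-1,"x":0,"y":0,"z":0,"yaw":0}
    - {"hand":-1,"x":0,"y":0,"z":0,"yaw":0}
    - {"hand":-1,"x":0,"y":0,"z":0,"yaw":0}
    - {"hand":-1,"x":0,"y":0,"z":0,"yaw":0}
  newtons: 20

```text
clock: 6.25
eef_pos: [499.2, -160.7, 86.6]
eef_rot: [3.14, -0.0, 1.173]
wrist_force: [-0.9, 0.1, 6.0]
finger_gap: 21.1
finger_force: 19.9
```

```bash
python3 - <<'E'
from h import *
s=manip.read_state(); print(loc(s["eef_pos"],M),s["eef_pos"],s["wrist_force"],s["finger_gap"])
t=camera("top")[:,:,::-1]; cv2.imwrite("pics/top2.png",t); cv2.imwrite("pics/scene2.png",camera("scene")[:,:,::-1])
E
```

```text
[-77.31575086  52.69350433] [ 499.16015431 -160.66751873   86.57529353] [-0.87881487  0.10511346  5.95611879] 21.097292964582905
```

>>> arm_command:
  targets:
    - {"hand":-1,"x":0,"y":0,"z":-0.01,"yaw":0}
    - {"hand":-1,"x":0,"y":0,"z":-0.015,"yaw":0}
    - {"hand":-1,"x":0,"y":0,"z":-0.015,"yaw":0}
    - {"hand":-1,"x":0,"y":0,"z":-0.015,"yaw":0}
    - {"hand":-1,"x":0,"y":0,"z":0,"yaw":0}
    - {"hand":-1,"x":0,"y":0,"z":0,"yaw":0}

```text
clock: 6.95
eef_pos: [498.6, -160.4, 140.7]
eef_rot: [-3.142, -0.0, 1.173]
wrist_force: [-0.1, -0.6, -1.3]
finger_gap: 21.3
finger_force: 19.9
```

```bash
python3 - <<'E'
from h import *
for i in range(3):
    s=manip.read_state(); print(s["clock"],loc(s["eef_pos"],M),s["eef_pos"],s["eef_rot"],s["wrist_force"],s["finger_gap"]); camera("top")
im=camera("scene")[:,:,::-1]; cv2.imwrite("pics/s3.png",cv2.resize(im[200:330,170:330],None,fx=4.5,fy=4.5,interpolation=cv2.INTER_CUBIC))
E
```

```text
6.95 [-77.89268719  52.70221362] [ 498.63074751 -160.43804146  140.70826978] [-3.14153023e+00 -2.16845838e-05  1.17278967e+00] [-0.10647166 -0.58645675 -1.29105195] 21.33028846007025
7.0 [-78.14735513  52.68383843] [ 498.38853163 -160.35726473  140.21434079] [-3.14057505e+00  3.05841241e-05  1.17280710e+00] [ 0.65604122  0.39919022 -1.47858723] 21.215477481343296
7.05 [-78.18374886  52.68669747] [ 498.35602258 -160.34065632  140.05991524] [-3.14027899e+00 -3.99427010e-06  1.17279316e+00] [-0.33644997 -1.13268802 -1.42892451] 21.301052536036398
```

View pics/s3.png

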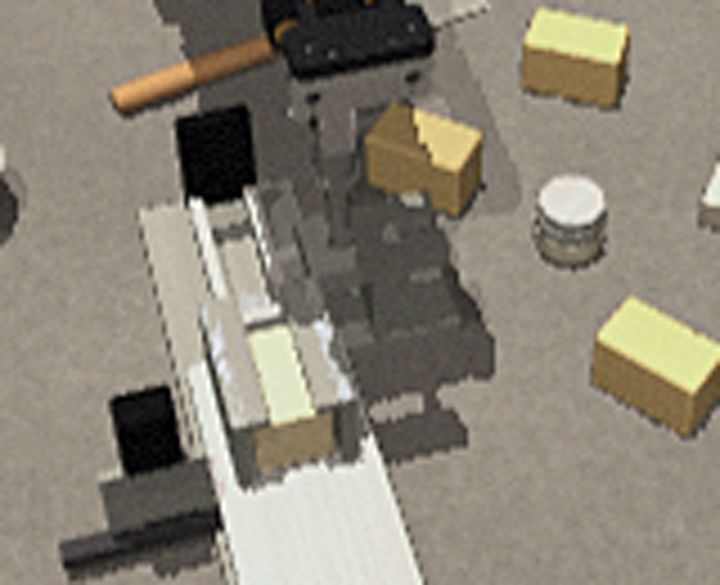

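The gate stands open to the left, its grip at (148,430) in the crop. The ivory cheese shows in the pocket mouth at (293,440), and the pin is lifted clear under the gripper.

>>> arm_command:
  targets:
    - {"hand":-1,"x":0.015,"y":0.0005,"z":0,"yaw":0}
    - {"hand":-1,"x":0.018,"y":0,"z":0,"yaw":0}
    - {"hand":-1,"x":0.01,"y":0,"z":0,"yaw":0}
    - {"hand":-1,"x":0,"y":0,"z":0,"yaw":0}
    - {"hand":-1,"x":0,"y":0,"z":0,"yaw":0}

```text
clock: 7.65
eef_pos: [515.8, -120.9, 140.7]
eef_rot: [-3.141, 0.0, 1.173]
wrist_force: [-0.1, 0.1, -1.7]
finger_gap: 20.9
finger_force: 19.9
```

```bash
python3 - <<'E'
from h import *
s=manip.read_state(); print(s["clock"],loc(s["eef_pos"],M),s["eef_pos"],s["eef_rot"],s["wrist_force"],s["finger_gap"])
E
```

```text
7.65 [-77.15394792  95.78527961] [ 515.84870018 -120.93818808  140.70176089] [-3.14134234e+00  1.45739197e-04  1.17349632e+00] [-0.14528717  0.09928969 -1.7312463 ] 20.911885840930104
```

>>> arm_command:
  targets:
    - {"hand":-1,"x":0,"y":-0.0005,"z":0.01,"yaw":0}
    - {"hand":-1,"x":0,"y":0,"z":0.006,"yaw":0}
    - {"hand":-1,"x":0,"y":0,"z":0.006,"yaw":0}
    - {"hand":-1,"x":0,"y":0,"z":0,"yaw":0}

```text
clock: 8.05
eef_pos: [514.9, -121.0, 117.7]
eef_rot: [-3.14, 0.0, 1.172]
wrist_force: [-1.0, -0.1, -1.0]
finger_gap: 21.1
finger_force: 19.9
```

>>> arm_command:
  targets:
    - {"hand":-1,"x":0,"y":0,"z":0.01,"yaw":0}
    - {"hand":-1,"x":0,"y":0,"z":0.01,"yaw":0}
    - {"hand":-1,"x":0,"y":0,"z":0.006,"yaw":0}
    - {"hand":-1,"x":0,"y":0,"z":0.003,"yaw":0}
    - {"hand":-1,"x":0,"y":0,"z":0,"yaw":0}

```text
clock: 8.55
eef_pos: [515.3, -120.8, 89.4]
eef_rot: [-3.141, 0.0, 1.173]
wrist_force: [-0.8, 0.6, -1.7]
finger_gap: 21.4
finger_force: 19.9
```

>>> arm_command:
  targets:
    - {"hand":-1,"x":0,"y":0,"z":0.002,"yaw":0}
    - {"hand":-1,"x":0,"y":0,"z":0.001,"yaw":0}
    - {"hand":-1,"x":0,"y":0,"z":0,"yaw":0}

```text
clock: 8.85
eef_pos: [515.5, -120.9, 86.9]
eef_rot: [3.141, -0.0, 1.173]
wrist_force: [0.3, 0.3, -1.0]
finger_gap: 21.3
finger_force: 19.9
```

>>> arm_command:
  targets:
    - {"hand":-1,"x":0,"y":0,"z":0.001,"yaw":0}
    - {"hand":-1,"x":0,"y":0,"z":0,"yaw":0}

```text
clock: 9.05
eef_pos: [515.7, -120.9, 86.6]
eef_rot: [3.141, -0.0, 1.173]
wrist_force: [-3.4, 1.7, 6.4]
finger_gap: 21.0
finger_force: 20.0
```

>>> arm_command:
  targets:
    - {"hand":-0.3,"x":0,"y":0,"z":0,"yaw":0}
    - {"hand":-0.3,"x":0,"y":0,"z":0,"yaw":0}
    - {"hand":-0.3,"x":0,"y":0,"z":0,"yaw":0}
    - {"hand":-0.3,"x":0,"y":0,"z":0,"yaw":0}
    - {"hand":-0.3,"x":0,"y":0,"z":-0.02,"yaw":0}
    - {"hand":-0.3,"x":0,"y":0,"z":-0.03,"yaw":0}
    - {"hand":-0.3,"x":0,"y":0,"z":-0.03,"yaw":0}
    - {"hand":-0.3,"x":0,"y":0,"z":-0.03,"yaw":0}
    - {"hand":-0.3,"x":-0.04,"y":0,"z":-0.03,"yaw":0}
    - {"hand":-0.3,"x":-0.04,"y":0,"z":0,"yaw":0}

```text
clock: 10.05
eef_pos: [485.3, -195.5, 229.8]
eef_rot: [3.135, 0.0, 1.175]
wrist_force: [0.1, -0.9, -0.7]
finger_gap: 32.5
finger_force: 0.0
```

```bash
python3 - <<'E'
from h import *
s=manip.read_state(); print(s["clock"],loc(s["eef_pos"],M),s["eef_pos"],s["finger_gap"])
c=get_calibration("wrist"); im=camera("wrist")[:,:,::-1].copy(); cv2.imwrite("pics/w4.png",im); np.savez("w4.npz",**c)
p=np.array([*glob([-80,97],M),100.]); q=proj("wrist",p,c)[0]; print("exp pin",q)
u,v=np.int32(q); u0,v0=max(0,u-80),max(0,v-60); cv2.imwrite("pics/w4c.png",cv2.resize(im[v0:v0+130,u0:u0+160],None,fx=4,fy=4,interpolation=cv2.INTER_CUBIC)); print(u0,v0)
E
```

```text
10.05 [-76.69642593  15.1877992 ] [ 485.33691082 -195.5384152   229.84293061] 32.53474225489438
exp pin [277.51596262 112.23170218]
197 52
```

View pics/w4c.png

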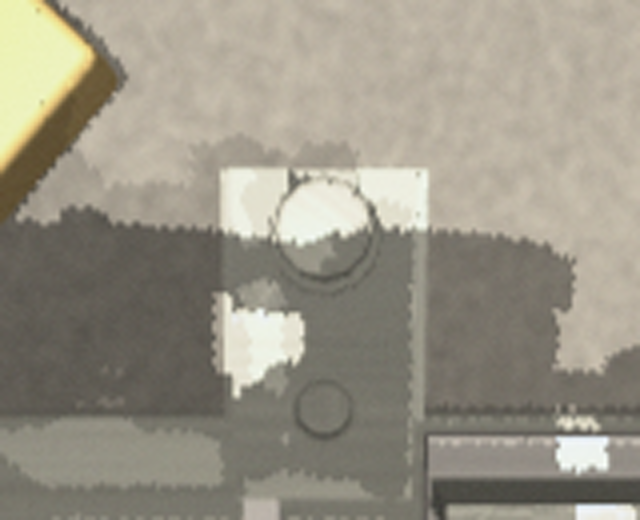

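The pin stands upright in the notch at crop (323,228), collar down, and the bore at (323,409) is empty. Now the ejector: close the fingers and go behind the push plate.

>>> arm_command:
  targets:
    - {"hand":-1,"x":-0.005,"y":-0.03,"z":0,"yaw":0}
    - {"hand":-1,"x":-0.005,"y":-0.03,"z":0,"yaw":0}
    - {"hand":-1,"x":-0.005,"y":-0.03,"z":0,"yaw":0}
    - {"hand":-1,"x":0,"y":-0.033,"z":0,"yaw":0}
    - {"hand":-1,"x":0,"y":0,"z":0.04,"yaw":0}
    - {"hand":-1,"x":0,"y":0,"z":0.04,"yaw":0}
    - {"hand":-1,"x":0,"y":0,"z":0.04,"yaw":0}
    - {"hand":-1,"x":0,"y":0,"z":0.035,"yaw":0}
    - {"hand":-1,"x":0,"y":0,"z":0,"yaw":0}

```text
clock: 11.0
eef_pos: [363.1, -159.6, 67.7]
eef_rot: [-3.135, -0.001, 1.173]
wrist_force: [-0.2, 0.5, -0.2]
finger_gap: 0.6
finger_force: 0.0
```

```bash
python3 - <<'E'
from h import *
s=manip.read_state(); print(s["clock"],loc(s["eef_pos"],M),s["eef_pos"],s["eef_rot"][2],s["finger_gap"],s["wrist_force"])
c=dict(np.load("w4.npz")); print(loc(cast("wrist",[[277.75,154.25]],74,c),M))
E
```

```text
11.0 [-203.37788763    1.43086324] [ 363.07774125 -159.61987566   67.70241595] 1.172679918567742 0.5843794734103605 [-0.17202314  0.51648409 -0.23883625]
[[-80.03524885  56.75132767]]
```

>>> arm_command:
  targets:
    - {"hand":-1,"x":0,"y":0.015,"z":0,"yaw":0}
    - {"hand":-1,"x":0,"y":0.01,"z":0,"yaw":0}
    - {"hand":-1,"x":0,"y":0.01,"z":0,"yaw":0}
    - {"hand":-1,"x":0,"y":0.01,"z":0,"yaw":0}
    - {"hand":-1,"x":0,"y":0.01,"z":0,"yaw":0}
    - {"hand":-1,"x":0,"y":0.01,"z":0,"yaw":0}
    - {"hand":-1,"x":0,"y":0.01,"z":0,"yaw":0}
    - {"hand":-1,"x":0,"y":0.01,"z":0,"yaw":0}
    - {"hand":-1,"x":0,"y":0.01,"z":0,"yaw":0}
    - {"hand":-1,"x":0,"y":0.008,"z":0,"yaw":0}

```text
clock: 12.0
eef_pos: [460.4, -200.7, 72.0]
eef_rot: [-3.141, -0.0, 1.173]
wrist_force: [-10.0, 4.6, 8.6]
finger_gap: 0.1
finger_force: 5.1
```

>>> arm_command:
  targets:
    - {"hand":-1,"x":0,"y":0.006,"z":0,"yaw":0}
    - {"hand":-1,"x":0,"y":0.004,"z":0,"yaw":0}
    - {"hand":-1,"x":0,"y":0,"z":0,"yaw":0}

```text
clock: 12.3
eef_pos: [469.7, -204.6, 72.0]
eef_rot: [-3.141, -0.0, 1.173]
wrist_force: [-5.7, 3.0, 5.4]
finger_gap: 0.2
finger_force: 3.3
```

```bash
python3 - <<'E'
from h import *
s=manip.read_state(); print(s["clock"],loc(s["eef_pos"],M),s["eef_pos"],s["eef_rot"],s["wrist_force"])
E
```

```text
12.3 [-87.69157693   0.8166223 ] [ 469.66803566 -204.58885288   72.02348679] [-3.14114705e+00 -5.99800832e-05  1.17290291e+00] [-5.66957029  2.97144092  5.39185703]
```

Not yet clearly on the stop, so I go on in small steps.

>>> arm_command:
  targets:
    - {"hand":-1,"x":0,"y":0.003,"z":0,"yaw":0}
    - {"hand":-1,"x":0,"y":0.003,"z":0,"yaw":0}
    - {"hand":-1,"x":0,"y":0,"z":0,"yaw":0}

```text
clock: 12.6
eef_pos: [470.2, -204.8, 72.0]
eef_rot: [-3.128, -0.0, 1.173]
wrist_force: [-46.7, 19.7, 35.1]
finger_gap: 0.5
finger_force: 25.7
```

>>> arm_command:
  targets:
    - {"hand":-1,"x":0,"y":-0.01,"z":0,"yaw":0}
    - {"hand":-1,"x":0,"y":-0.025,"z":0,"yaw":0}
    - {"hand":-1,"x":0,"y":-0.03,"z":0,"yaw":0}
    - {"hand":-1,"x":0,"y":-0.03,"z":0,"yaw":0}
    - {"hand":-1,"x":0,"y":-0.03,"z":0,"yaw":0}
    - {"hand":0.2,"x":0,"y":0,"z":-0.04,"yaw":0}
    - {"hand":0.2,"x":0,"y":0,"z":-0.045,"yaw":0}
    - {"hand":0.2,"x":0,"y":0,"z":-0.045,"yaw":0}
    - {"hand":0.2,"x":0,"y":0,"z":-0.045,"yaw":0}

```text
clock: 13.5
eef_pos: [359.6, -158.3, 249.2]
eef_rot: [3.139, 0.0, 1.173]
wrist_force: [0.2, -0.9, 0.0]
finger_gap: 28.9
finger_force: 0.0
```

```bash
python3 - <<'E'
from h import *
s=manip.read_state(); print(s["clock"],s["eef_pos"],s["joints"])
im=camera("top")[:,:,::-1].copy(); cv2.imwrite("pics/top5.png",im); hsv=cv2.cvtColor(im,cv2.COLOR_BGR2HSV)
cs,_=cv2.findContours(cv2.inRange(hsv,(20,60,140),(36,255,255)),cv2.RETR_EXTERNAL,cv2.CHAIN_APPROX_NONE)
for c in cs:
    x,y,w,h=cv2.boundingRect(c)
    if cv2.contourArea(c)>100 and y>90 and x<400: print(x+w//2,y+h//2,cv2.contourArea(c),rect(cast("top",c.reshape(-1,2),46)))
cv2.imwrite("pics/c5.png",cv2.resize(im[100:250,160:420],None,fx=3,fy=3,interpolation=cv2.INTER_CUBIC))
E
```

```text
13.5 [ 359.5735596  -158.34476658  249.16627232] [-5.08133735e-01 -1.11541372e-01  1.81872230e+00  3.83992042e-05
  1.43229256e+00 -1.10139018e-01]
191 239 311.5 ([357.9, 240.2, 71.8, 41.7], -22.3)
241 214 310.0 ([431.9, 95.2, 70.0, 43.3], 32.7)
289 212 299.5 ([439.6, -46.2, 71.4, 42.0], 24.2)
290 141 280.5 ([655.2, -47.2, 68.8, 42.4], 14.1)
39 144 4872.0 ([640.3, 704.8, 243.3, 230.1], 4.3)
```

View pics/c5.png

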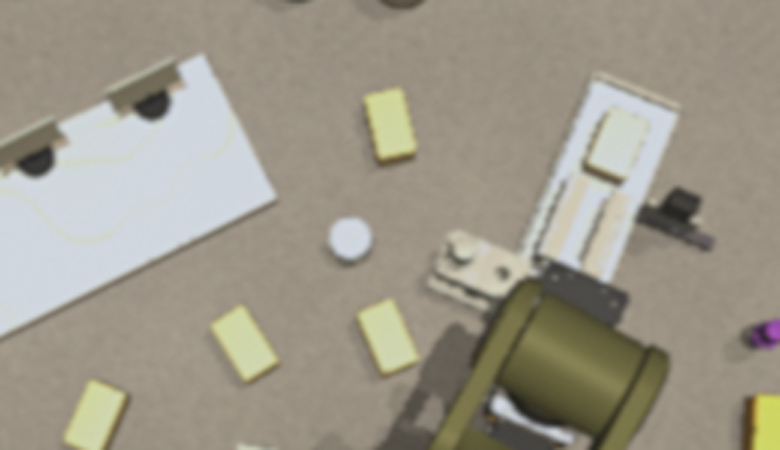

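The cheese lies on the shelf at crop (618,143), gate open, pin in the notch at (460,248), and the four yellow blocks have not moved. No decoys lie near the ones I want: the yellow blocks fit in colour and size, while teal and blue are excluded.

```bash
python3 - <<'E'
from h import *
im=cv2.imread("pics/top5.png").astype(int)
S=(566.4,281.6,27.6)
p=cast("top",[[160+618/3,100+143/3]],74)[0]; print(p,loc(p,M))
# ivory: top face has lower blue than shelf
b=(im[:,:,2]-im[:,:,0]); sub=np.zeros(b.shape,np.uint8); sub[128:168,345:385]=((b>12)&(im.sum(2)>500))[128:168,345:385]*255
cs,_=cv2.findContours(sub,cv2.RETR_EXTERNAL,cv2.CHAIN_APPROX_NONE); k=max(cs,key=cv2.contourArea)
r=rect(cast("top",k.reshape(-1,2),70)); print(cv2.boundingRect(k),cv2.contourArea(k),r,loc(r[0][:2],M))
go(glob([89,0],M),160,-22.57)
E
```

```text
[ 628.39915979 -271.50769301   74.        ] [ 8.45667836e+01 -5.41004397e-02]
(348, 158, 10, 10) 30.5 ([583.2, -231.2, 34.3, 12.7], -29.6) [27.35879701 19.81850463]
pos [ 361.5 -159.4  255.9] yaw 1.1728 j6 -0.11 | yaw first (tool) 1.567 then x 294.0 y 1.1 z 95.9
```

>>> arm_command:
  targets:
    - {"hand":0.7,"x":0,"y":0,"z":0,"yaw":0.145}
    - {"hand":0.7,"x":0,"y":0,"z":0,"yaw":0.145}
    - {"hand":0.7,"x":0,"y":0,"z":0,"yaw":0.145}
    - {"hand":0.7,"x":0,"y":0,"z":0,"yaw":0.145}
    - {"hand":0.7,"x":0,"y":0,"z":0,"yaw":0.145}
    - {"hand":0.7,"x":0,"y":0,"z":0,"yaw":0.145}
    - {"hand":0.7,"x":0,"y":0,"z":0,"yaw":0.145}
    - {"hand":0.7,"x":0,"y":0,"z":0,"yaw":0.145}
    - {"hand":0.7,"x":0,"y":0,"z":0,"yaw":0.145}
    - {"hand":0.7,"x":0,"y":0,"z":0,"yaw":0.145}

```text
clock: 14.55
eef_pos: [359.9, -158.5, 246.8]
eef_rot: [3.141, -0.001, -0.283]
wrist_force: [0.9, -0.1, 0.2]
finger_gap: 79.7
finger_force: 0.0
```

>>> arm_command:
  targets:
    - {"hand":0.7,"x":0,"y":0,"z":0,"yaw":0.117}
    - {"hand":0.7,"x":0.03,"y":0,"z":0,"yaw":0}
    - {"hand":0.7,"x":0.03,"y":0,"z":0,"yaw":0}
    - {"hand":0.7,"x":0.03,"y":0,"z":0,"yaw":0}
    - {"hand":0.7,"x":0.03,"y":0,"z":0,"yaw":0}
    - {"hand":0.7,"x":0.03,"y":0,"z":0,"yaw":0}
    - {"hand":0.7,"x":0,"y":0,"z":0,"yaw":0}

```text
clock: 15.25
eef_pos: [500.1, -216.9, 245.5]
eef_rot: [-3.142, 0.0, -0.394]
wrist_force: [0.2, 0.1, -0.2]
finger_gap: 79.9
finger_force: 0.0
```

```bash
python3 - <<'E'
from h import *
s=manip.read_state(); print(s["clock"],s["wrist_force"])
go(glob([89,0],M),160,-22.57)
c=get_calibration("wrist"); im=camera("wrist")[:,:,::-1].copy(); cv2.imwrite("pics/w6.png",im); np.savez("w6.npz",**c)
P=np.array([[*glob([x,y],M),74] for x,y in [(56,22),(120,22),(120,-22),(56,-22)]]); print(np.round(proj("wrist",P,c)))
E
```

```text
15.25 [ 0.17227387  0.07799544 -0.17511583]
pos [ 500.1 -216.9  245.5] yaw -0.3942 j6 1.49 | yaw first (tool) -0.0 then x 143.9 y 1.2 z 85.5
[[261.  84.]
 [261.  14.]
 [306.  14.]
 [305.  84.]]
```

View pics/w6.png

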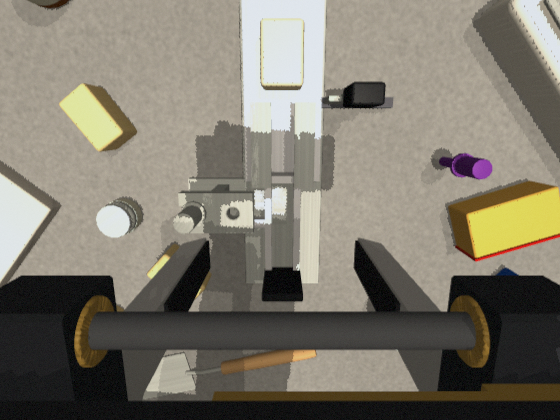

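Wrist view: the cheese lies straight on the shelf at (282,50), centre about mould (86, 1). Pin is upright at (187,215) and the gate grip stands open at (365,95). I grasp the cheese.

>>> arm_command:
  targets:
    - {"hand":0.7,"x":0.036,"y":0,"z":0,"yaw":0}
    - {"hand":0.7,"x":0.036,"y":0.001,"z":0,"yaw":0}
    - {"hand":0.7,"x":0.035,"y":0,"z":0,"yaw":0}
    - {"hand":0.7,"x":0.035,"y":0,"z":0,"yaw":0}
    - {"hand":0.7,"x":0,"y":0,"z":0.04,"yaw":0}
    - {"hand":0.7,"x":0,"y":0,"z":0.04,"yaw":0}
    - {"hand":0.7,"x":0,"y":0,"z":0.04,"yaw":0}
    - {"hand":0.7,"x":0,"y":0,"z":0.03,"yaw":0}
    - {"hand":0.7,"x":0,"y":0,"z":0.02,"yaw":0}
    - {"hand":0.7,"x":0,"y":0,"z":0.02,"yaw":0}

```text
clock: 16.3
eef_pos: [628.5, -271.3, 55.9]
eef_rot: [-3.142, -0.0, -0.394]
wrist_force: [-0.3, 0.2, 0.4]
finger_gap: 79.7
finger_force: 0.0
```

```bash
python3 - <<'E'
from h import *
s=manip.read_state(); print(s["clock"],s["wrist_force"],loc(s["eef_pos"],M))
go(glob([88,0],M),42,-22.57)
E
```

```text
16.3 [-0.30113431  0.2372977   0.40342742] [84.59842482  0.15306673]
pos [ 628.5 -271.3   55.9] yaw -0.3942 j6 1.5 | yaw first (tool) -0.0 then x 3.4 y 0.2 z 13.9
```

>>> arm_command:
  targets:
    - {"hand":0.7,"x":0.002,"y":0,"z":0.012,"yaw":0}
    - {"hand":-1,"x":0,"y":0,"z":0,"yaw":0}
    - {"hand":-1,"x":0,"y":0,"z":0,"yaw":0}
    - {"hand":-1,"x":0,"y":0,"z":0,"yaw":0}
    - {"hand":-1,"x":0,"y":0,"z":0,"yaw":0}
    - {"hand":-1,"x":0,"y":0,"z":0,"yaw":0}
    - {"hand":-1,"x":0,"y":0,"z":0,"yaw":0}
  newtons: 20

```text
clock: 17.0
eef_pos: [631.0, -272.3, 44.6]
eef_rot: [-3.142, -0.001, -0.394]
wrist_force: [-0.9, 0.6, 4.3]
finger_gap: 43.3
finger_force: 20.0
```

>>> arm_command:
  targets:
    - {"hand":-1,"x":0,"y":0,"z":-0.01,"yaw":0}
    - {"hand":-1,"x":0,"y":0,"z":-0.02,"yaw":0}
    - {"hand":-1,"x":0,"y":0,"z":-0.03,"yaw":0}
    - {"hand":-1,"x":0,"y":0,"z":-0.04,"yaw":0}
    - {"hand":-1,"x":0,"y":0,"z":-0.04,"yaw":0}
    - {"hand":-1,"x":0,"y":0,"z":-0.03,"yaw":0}
    - {"hand":-1,"x":0,"y":0,"z":0,"yaw":0}
    - {"hand":-1,"x":0,"y":0,"z":0,"yaw":0}

```text
clock: 17.8
eef_pos: [630.6, -272.2, 213.3]
eef_rot: [-3.142, 0.0, -0.394]
wrist_force: [0.2, 0.6, -2.9]
finger_gap: 43.1
finger_force: 20.0
```

```bash
cat >> h.py <<'E'
S=(566.4,281.6,27.6)
E
python3 - <<'E'
from h import *
for y in (-150,-75,0,75,150): print(y,glob([-25,y],S))
go(glob([-25,-75],S),200,27.6)
E
```

```text
-150 [613.73931579 137.08706224]
-75 [578.99211315 203.55233068]
0 [544.24491052 270.01759912]
75 [509.49770789 336.48286756]
150 [474.75050525 402.94813601]
pos [ 630.6 -272.2  213.3] yaw -0.3942 j6 1.5 | yaw first (tool) -0.876 then x 174.7 y -445.5 z 13.3
```

>>> arm_command:
  targets:
    - {"hand":-1,"x":0,"y":0,"z":0,"yaw":-0.146}
    - {"hand":-1,"x":0,"y":0,"z":0,"yaw":-0.146}
    - {"hand":-1,"x":0,"y":0,"z":0,"yaw":-0.146}
    - {"hand":-1,"x":0,"y":0,"z":0,"yaw":-0.146}
    - {"hand":-1,"x":0,"y":0,"z":0,"yaw":-0.146}
    - {"hand":-1,"x":0,"y":0,"z":0,"yaw":-0.146}

```text
clock: 18.4
eef_pos: [630.1, -272.0, 211.1]
eef_rot: [-3.138, 0.002, 0.488]
wrist_force: [-0.1, 1.3, -2.7]
finger_gap: 43.6
finger_force: 20.0
```

>>> arm_command:
  targets:
    - {"hand":-1,"x":0.013,"y":-0.034,"z":0,"yaw":0}
    - {"hand":-1,"x":0.016,"y":-0.04,"z":0,"yaw":0}
    - {"hand":-1,"x":0.016,"y":-0.04,"z":0,"yaw":0}
    - {"hand":-1,"x":0.016,"y":-0.04,"z":0,"yaw":0}
    - {"hand":-1,"x":0.016,"y":-0.04,"z":0,"yaw":0}
    - {"hand":-1,"x":0.016,"y":-0.04,"z":0,"yaw":0}
    - {"hand":-1,"x":0.016,"y":-0.04,"z":0,"yaw":0}
    - {"hand":-1,"x":0.016,"y":-0.04,"z":0,"yaw":0}
    - {"hand":-1,"x":0.016,"y":-0.04,"z":0,"yaw":0}
    - {"hand":-1,"x":0.016,"y":-0.04,"z":0,"yaw":0}

```text
clock: 19.4
eef_pos: [586.1, 151.1, 211.6]
eef_rot: [-3.141, 0.003, 0.482]
wrist_force: [-0.3, -0.3, -3.2]
finger_gap: 43.4
finger_force: 20.0
```

```bash
python3 - <<'E'
from h import *
go(glob([-25,-75],S),41,27.6)
E
```

```text
pos [586.1 151.1 211.6] yaw 0.4817 j6 1.28 | yaw first (tool) -0.0 then x 18.0 y -49.7 z 170.6
```

>>> arm_command:
  targets:
    - {"hand":-1,"x":0.009,"y":-0.025,"z":0,"yaw":0}
    - {"hand":-1,"x":0.009,"y":-0.023,"z":0,"yaw":0}
    - {"hand":-1,"x":0,"y":0,"z":0.035,"yaw":0}
    - {"hand":-1,"x":0,"y":0,"z":0.035,"yaw":0}
    - {"hand":-1,"x":0,"y":0,"z":0.035,"yaw":0}
    - {"hand":-1,"x":0,"y":0,"z":0.025,"yaw":0}
    - {"hand":-1,"x":0,"y":0,"z":0.02,"yaw":0}
    - {"hand":-1,"x":0,"y":0,"z":0.01,"yaw":0}
    - {"hand":-1,"x":0,"y":0,"z":0.006,"yaw":0}
    - {"hand":-1,"x":0,"y":0,"z":0,"yaw":0}

```text
clock: 20.4
eef_pos: [580.6, 200.4, 47.1]
eef_rot: [-3.141, 0.001, 0.482]
wrist_force: [-0.6, -0.3, -2.2]
finger_gap: 43.7
finger_force: 20.0
```

```bash
python3 - <<'E'
from h import *
s=manip.read_state(); print(s["wrist_force"])
go(glob([-25,-75],S),40,27.6)
E
```

```text
[-0.55451641 -0.34762225 -2.16118692]
pos [580.6 200.4  47.1] yaw 0.4818 j6 1.36 | yaw first (tool) 0.0 then x 0.0 y -3.6 z 7.1
```

>>> arm_command:
  targets:
    - {"hand":-1,"x":0,"y":-0.0035,"z":0.004,"yaw":0}
    - {"hand":-1,"x":0,"y":0,"z":0.002,"yaw":0}
    - {"hand":-1,"x":0,"y":0,"z":0.001,"yaw":0}
    - {"hand":-1,"x":0,"y":0,"z":0,"yaw":0}

```text
clock: 20.8
eef_pos: [579.4, 203.6, 41.0]
eef_rot: [3.142, -0.0, 0.482]
wrist_force: [0.0, 0.1, -1.7]
finger_gap: 43.6
finger_force: 20.0
```

>>> arm_command:
  targets:
    - {"hand":0.4,"x":0,"y":0,"z":0,"yaw":0}
    - {"hand":0.4,"x":0,"y":0,"z":0,"yaw":0}
    - {"hand":0.4,"x":0,"y":0,"z":0,"yaw":0}
    - {"hand":0.4,"x":0,"y":0,"z":-0.02,"yaw":0}
    - {"hand":0.4,"x":0,"y":0,"z":-0.04,"yaw":0}
    - {"hand":0.4,"x":0,"y":0,"z":-0.04,"yaw":0}
    - {"hand":0.4,"x":0,"y":0,"z":-0.04,"yaw":0}
    - {"hand":0.4,"x":0,"y":0,"z":-0.02,"yaw":0}

```text
clock: 21.6
eef_pos: [580.2, 203.8, 205.1]
eef_rot: [3.141, -0.005, 0.482]
wrist_force: [-1.1, 0.9, 0.4]
finger_gap: 65.7
finger_force: 0.0
```

```bash
cat >> h.py <<'E'
def blocks(fn):
    im=camera("top")[:,:,::-1].copy(); cv2.imwrite("pics/%s.png"%fn,im); hsv=cv2.cvtColor(im,cv2.COLOR_BGR2HSV)
    cs,_=cv2.findContours(cv2.inRange(hsv,(20,60,140),(36,255,255)),cv2.RETR_EXTERNAL,cv2.CHAIN_APPROX_NONE)
    for c in cs:
        x,y,w,h=cv2.boundingRect(c)
        if 80<cv2.contourArea(c)<600 and y>90 and x<400:
            r=rect(cast("top",c.reshape(-1,2),46)); print("px",x+w//2,y+h//2,r,"slab",np.round(loc(r[0][:2],S)))
E
python3 - <<'E'
from h import *
blocks("top7"); go([654.5,-47.2],200,14.1)
E
```

```text
px 243 214 ([433.0, 93.9, 69.9, 40.3], 31.5) slab [-205. -105.]
px 289 212 ([439.4, -45.7, 71.4, 43.2], 24.2) slab [-264. -231.]
px 290 141 ([655.0, -47.2, 69.3, 42.4], 14.1) slab [ -74. -332.]
pos [580.8 204.  207.1] yaw 0.4818 j6 1.37 | yaw first (tool) 0.236 then x 10.3 y 261.6 z 7.1
```

>>> arm_command:
  targets:
    - {"hand":0.5,"x":0,"y":0,"z":0,"yaw":0.118}
    - {"hand":0.5,"x":0,"y":0,"z":0,"yaw":0.118}
    - {"hand":0.5,"x":0.002,"y":0.037,"z":0,"yaw":0}
    - {"hand":0.5,"x":0.002,"y":0.037,"z":0,"yaw":0}
    - {"hand":0.5,"x":0.002,"y":0.037,"z":0,"yaw":0}
    - {"hand":0.5,"x":0.002,"y":0.037,"z":0,"yaw":0}
    - {"hand":0.5,"x":0.002,"y":0.037,"z":0,"yaw":0}
    - {"hand":0.5,"x":0,"y":0.037,"z":0,"yaw":0}
    - {"hand":0.5,"x":0,"y":0.037,"z":0,"yaw":0}
    - {"hand":0.5,"x":0,"y":0,"z":0.02,"yaw":0}

```text
clock: 22.65
eef_pos: [653.4, -49.5, 182.1]
eef_rot: [3.14, -0.003, 0.242]
wrist_force: [-0.0, 0.1, 0.0]
finger_gap: 70.3
finger_force: 0.0
```

```bash
python3 - <<'E'
from h import *
go([654.5,-47.2],14,14.1)
E
```

```text
pos [653.4 -49.5 182.1] yaw 0.2418 j6 1.2 | yaw first (tool) -0.004 then x 1.6 y -2.0 z 168.1
```

>>> arm_command:
  targets:
    - {"hand":0.5,"x":0.002,"y":0,"z":0.04,"yaw":0}
    - {"hand":0.5,"x":0,"y":0,"z":0.04,"yaw":0}
    - {"hand":0.5,"x":0,"y":0,"z":0.04,"yaw":0}
    - {"hand":0.5,"x":0,"y":0,"z":0.025,"yaw":0}
    - {"hand":0.5,"x":0,"y":0,"z":0.015,"yaw":0}
    - {"hand":0.5,"x":0,"y":0,"z":0.006,"yaw":0}
    - {"hand":0.5,"x":0,"y":0,"z":0,"yaw":0}

```text
clock: 23.35
eef_pos: [654.2, -44.7, 14.9]
eef_rot: [-3.142, -0.0, 0.246]
wrist_force: [1.1, 1.3, 0.4]
finger_gap: 70.6
finger_force: 0.0
```

>>> arm_command:
  targets:
    - {"hand":-1,"x":0,"y":0,"z":0,"yaw":0}
    - {"hand":-1,"x":0,"y":0,"z":0,"yaw":0}
    - {"hand":-1,"x":0,"y":0,"z":0,"yaw":0}
    - {"hand":-1,"x":0,"y":0,"z":0,"yaw":0}
    - {"hand":-1,"x":0,"y":0,"z":0,"yaw":0}

```text
clock: 23.85
eef_pos: [654.4, -44.9, 15.5]
eef_rot: [3.141, -0.001, 0.246]
wrist_force: [1.5, -1.0, 3.6]
finger_gap: 39.8
finger_force: 20.0
```

>>> arm_command:
  targets:
    - {"hand":-1,"x":0,"y":0,"z":-0.01,"yaw":0}
    - {"hand":-1,"x":0,"y":0,"z":-0.03,"yaw":0}
    - {"hand":-1,"x":0,"y":0,"z":-0.04,"yaw":0}
    - {"hand":-1,"x":0,"y":0,"z":-0.04,"yaw":0}
    - {"hand":-1,"x":0,"y":0,"z":-0.02,"yaw":0}
    - {"hand":-1,"x":0,"y":0,"z":0,"yaw":0}

```text
clock: 24.45
eef_pos: [655.2, -44.7, 158.7]
eef_rot: [3.14, -0.005, 0.246]
wrist_force: [1.4, -0.3, -2.1]
finger_gap: 39.7
finger_force: 20.0
```

```bash
python3 - <<'E'
from h import *
go(glob([-25,-150],S),42,27.6)
E
```

```text
pos [655.2 -44.7 158.7] yaw 0.2459 j6 1.2 | yaw first (tool) -0.236 then x 47.5 y -180.3 z 116.7
```

>>> arm_command:
  targets:
    - {"hand":-1,"x":0,"y":0,"z":0,"yaw":-0.118}
    - {"hand":-1,"x":0,"y":0,"z":0,"yaw":-0.118}
    - {"hand":-1,"x":0.009,"y":-0.035,"z":0,"yaw":0}
    - {"hand":-1,"x":0.009,"y":-0.035,"z":0,"yaw":0}
    - {"hand":-1,"x":0.009,"y":-0.035,"z":0,"yaw":0}
    - {"hand":-1,"x":0.009,"y":-0.035,"z":0,"yaw":0}
    - {"hand":-1,"x":0.009,"y":-0.035,"z":0,"yaw":0}
    - {"hand":-1,"x":0,"y":0,"z":0.04,"yaw":0}
    - {"hand":-1,"x":0,"y":0,"z":0.03,"yaw":0}
    - {"hand":-1,"x":0,"y":0,"z":0.02,"yaw":0}

```text
clock: 25.45
eef_pos: [610.8, 131.3, 60.7]
eef_rot: [-3.14, 0.005, 0.482]
wrist_force: [0.0, -0.2, -1.8]
finger_gap: 40.1
finger_force: 20.0
```

```bash
python3 - <<'E'
from h import *
go(glob([-25,-150],S),41,27.6)
E
```

```text
pos [610.8 131.3  60.7] yaw 0.4824 j6 1.24 | yaw first (tool) 0.001 then x 5.3 y -3.7 z 19.7
```

>>> arm_command:
  targets:
    - {"hand":-1,"x":0.005,"y":-0.0035,"z":0.008,"yaw":0}
    - {"hand":-1,"x":0,"y":0,"z":0.006,"yaw":0}
    - {"hand":-1,"x":0,"y":0,"z":0.002,"yaw":0}
    - {"hand":-1,"x":0,"y":0,"z":0,"yaw":0}

```text
clock: 25.85
eef_pos: [615.9, 136.7, 49.3]
eef_rot: [3.141, -0.001, 0.482]
wrist_force: [0.1, -0.2, -1.8]
finger_gap: 39.8
finger_force: 20.0
```

>>> arm_command:
  targets:
    - {"hand":-1,"x":-0.001,"y":0,"z":0.005,"yaw":0}
    - {"hand":-1,"x":0,"y":0,"z":0.002,"yaw":0}
    - {"hand":-1,"x":0,"y":0,"z":0.0015,"yaw":0}
    - {"hand":-1,"x":0,"y":0,"z":0,"yaw":0}

```text
clock: 26.25
eef_pos: [614.9, 136.1, 40.5]
eef_rot: [3.142, -0.0, 0.482]
wrist_force: [-0.2, -0.5, -2.0]
finger_gap: 40.0
finger_force: 20.0
```

>>> arm_command:
  targets:
    - {"hand":0.3,"x":0,"y":0,"z":0,"yaw":0}
    - {"hand":0.3,"x":0,"y":0,"z":0,"yaw":0}
    - {"hand":0.3,"x":0,"y":0,"z":0,"yaw":0}
    - {"hand":0.3,"x":0,"y":0,"z":-0.02,"yaw":0}
    - {"hand":0.3,"x":0,"y":0,"z":-0.04,"yaw":0}
    - {"hand":0.3,"x":0,"y":0,"z":-0.04,"yaw":0}
    - {"hand":0.3,"x":0,"y":0,"z":-0.04,"yaw":0}
    - {"hand":0.3,"x":0,"y":0,"z":-0.02,"yaw":0}
    - {"hand":0.5,"x":0,"y":0,"z":0,"yaw":0}

```text
clock: 27.15
eef_pos: [615.9, 136.4, 203.8]
eef_rot: [3.14, -0.005, 0.482]
wrist_force: [-1.3, -0.8, -0.5]
finger_gap: 66.0
finger_force: 0.0
```

```bash
python3 - <<'E'
from h import *
blocks("top8"); go([439.4,-45.7],130,24.2)
E
```

```text
px 178 229 ([387.0, 278.1, 71.6, 41.9], -15.2) slab [-161.   80.]
px 289 212 ([439.4, -45.7, 71.4, 43.2], 24.2) slab [-264. -231.]
pos [615.1 136.3 201.2] yaw 0.4818 j6 1.25 | yaw first (tool) 0.059 then x -234.9 y 93.9 z 71.2
```

Block A was nudged: it now lies at (387,278). Next is block C. The parked pin is near, so I grasp it 14 mm off centre and a bit higher.

```bash
python3 - <<'E'
from h import *
go([426.6,-51.4],150,24.2)
E
```

```text
pos [615.1 136.3 201.2] yaw 0.4818 j6 1.25 | yaw first (tool) 0.059 then x -248.9 y 93.9 z 51.2
```

>>> arm_command:
  targets:
    - {"hand":0.4,"x":0,"y":0,"z":0,"yaw":0.059}
    - {"hand":0.4,"x":-0.03,"y":0.012,"z":0,"yaw":0}
    - {"hand":0.4,"x":-0.035,"y":0.013,"z":0,"yaw":0}
    - {"hand":0.4,"x":-0.035,"y":0.013,"z":0,"yaw":0}
    - {"hand":0.4,"x":-0.035,"y":0.013,"z":0,"yaw":0}
    - {"hand":0.4,"x":-0.035,"y":0.013,"z":0,"yaw":0}
    - {"hand":0.4,"x":-0.035,"y":0.013,"z":0,"yaw":0}
    - {"hand":0.4,"x":-0.035,"y":0.013,"z":0,"yaw":0}
    - {"hand":0.4,"x":0,"y":0,"z":0.02,"yaw":0}
    - {"hand":0.4,"x":0,"y":0,"z":0,"yaw":0}

```text
clock: 28.2
eef_pos: [431.1, -44.6, 177.7]
eef_rot: [-3.139, 0.004, 0.421]
wrist_force: [0.4, -0.1, -0.7]
finger_gap: 65.6
finger_force: 0.0
```

```bash
python3 - <<'E'
from h import *
go([426.6,-51.4],20,24.2)
c=get_calibration("wrist"); im=camera("wrist")[:,:,::-1].copy(); cv2.imwrite("pics/w9.png",im)
hsv=cv2.cvtColor(im,cv2.COLOR_BGR2HSV)
cs,_=cv2.findContours(cv2.inRange(hsv,(20,60,200),(36,255,255)),cv2.RETR_EXTERNAL,cv2.CHAIN_APPROX_NONE)
for k in cs:
    if cv2.contourArea(k)>500: print(cv2.boundingRect(k),cv2.contourArea(k),rect(cast("wrist",k.reshape(-1,2),46,c)))
E
```

```text
pos [431.1 -44.6 177.7] yaw 0.4214 j6 0.96 | yaw first (tool) -0.001 then x -6.9 y 4.4 z 157.7
(269, 158, 37, 65) 1270.5 ([439.6, -45.7, 63.9, 34.8], 23.1)
(121, 99, 55, 76) 2753.5 ([432.6, 94.3, 65.6, 38.3], 33.2)
```

>>> arm_command:
  targets:
    - {"hand":0.4,"x":-0.007,"y":0.0035,"z":0.02,"yaw":0}
    - {"hand":0.4,"x":0,"y":0,"z":0.04,"yaw":0}
    - {"hand":0.4,"x":0,"y":0,"z":0.035,"yaw":0}
    - {"hand":0.4,"x":0,"y":0,"z":0.025,"yaw":0}
    - {"hand":0.4,"x":0,"y":0,"z":0.015,"yaw":0}
    - {"hand":0.4,"x":0,"y":0,"z":0.01,"yaw":0}
    - {"hand":0.4,"x":0,"y":0,"z":0,"yaw":0}

```text
clock: 28.95
eef_pos: [427.6, -50.0, 34.5]
eef_rot: [-3.14, 0.002, 0.423]
wrist_force: [-0.2, -0.2, 1.0]
finger_gap: 65.8
finger_force: 0.0
```

```bash
python3 - <<'E'
from h import *
go([426.6,-51.4],20,24.2)
E
```

```text
pos [427.6 -50.   34.5] yaw 0.4234 j6 0.95 | yaw first (tool) 0.001 then x -1.5 y 0.8 z 14.5
```

>>> arm_command:
  targets:
    - {"hand":0.4,"x":-0.0015,"y":0,"z":0.007,"yaw":0}
    - {"hand":0.4,"x":0,"y":0,"z":0.006,"yaw":0}
    - {"hand":-1,"x":0,"y":0,"z":0,"yaw":0}
    - {"hand":-1,"x":0,"y":0,"z":0,"yaw":0}
    - {"hand":-1,"x":0,"y":0,"z":0,"yaw":0}
    - {"hand":-1,"x":0,"y":0,"z":0,"yaw":0}
    - {"hand":-1,"x":0,"y":0,"z":0,"yaw":0}
  newtons: 25

```text
clock: 29.65
eef_pos: [426.8, -51.2, 22.7]
eef_rot: [3.141, -0.001, 0.423]
wrist_force: [0.8, -1.0, 1.9]
finger_gap: 38.5
finger_force: 25.0
```

>>> arm_command:
  targets:
    - {"hand":-1,"x":0,"y":0,"z":-0.01,"yaw":0}
    - {"hand":-1,"x":0,"y":0,"z":-0.03,"yaw":0}
    - {"hand":-1,"x":0,"y":0,"z":-0.04,"yaw":0}
    - {"hand":-1,"x":0,"y":0,"z":-0.04,"yaw":0}
    - {"hand":-1,"x":0,"y":0,"z":-0.02,"yaw":0}
    - {"hand":-1,"x":0,"y":0,"z":0,"yaw":0}
    - {"hand":-1,"x":0,"y":0,"z":0,"yaw":0}

```text
clock: 30.35
eef_pos: [426.1, -50.9, 161.7]
eef_rot: [-3.141, 0.0, 0.423]
wrist_force: [0.8, 0.2, -2.2]
finger_gap: 39.0
finger_force: 25.0
```

```bash
python3 - <<'E'
from h import *
go(glob([-25-14,0],S),50,27.6)
E
```

```text
pos [426.1 -50.9 161.7] yaw 0.4228 j6 0.94 | yaw first (tool) -0.059 then x 239.4 y -229.7 z 111.7
```

>>> arm_command:
  targets:
    - {"hand":-1,"x":0,"y":0,"z":0,"yaw":-0.059}
    - {"hand":-1,"x":0.02,"y":-0.02,"z":0,"yaw":0}
    - {"hand":-1,"x":0.027,"y":-0.026,"z":0,"yaw":0}
    - {"hand":-1,"x":0.027,"y":-0.026,"z":0,"yaw":0}
    - {"hand":-1,"x":0.027,"y":-0.026,"z":0,"yaw":0}
    - {"hand":-1,"x":0.027,"y":-0.026,"z":0,"yaw":0}
    - {"hand":-1,"x":0.027,"y":-0.026,"z":0,"yaw":0}
    - {"hand":-1,"x":0.027,"y":-0.026,"z":0,"yaw":0}
    - {"hand":-1,"x":0.027,"y":-0.026,"z":0,"yaw":0}
    - {"hand":-1,"x":0.025,"y":-0.023,"z":0,"yaw":0}

```text
clock: 31.35
eef_pos: [529.0, 258.2, 159.9]
eef_rot: [-3.141, 0.004, 0.482]
wrist_force: [-0.1, 0.3, -1.0]
finger_gap: 38.9
finger_force: 25.0
```

>>> arm_command:
  targets:
    - {"hand":-1,"x":0,"y":0,"z":0.03,"yaw":0}
    - {"hand":-1,"x":0,"y":0,"z":0.03,"yaw":0}
    - {"hand":-1,"x":0,"y":0,"z":0.025,"yaw":0}
    - {"hand":-1,"x":0,"y":0,"z":0.01,"yaw":0}
    - {"hand":-1,"x":0,"y":0,"z":0,"yaw":0}

```text
clock: 31.85
eef_pos: [528.5, 256.3, 65.1]
eef_rot: [-3.141, 0.004, 0.482]
wrist_force: [-0.6, 0.6, -1.7]
finger_gap: 39.3
finger_force: 25.0
```

```bash
python3 - <<'E'
from h import *
go(glob([-25-14,0],S),48,27.6)
E
```

```text
pos [528.5 256.3  65.1] yaw 0.4817 j6 1.48 | yaw first (tool) 0.0 then x 6.3 y -4.9 z 17.1
```

>>> arm_command:
  targets:
    - {"hand":-1,"x":0.005,"y":-0.0045,"z":0.006,"yaw":0}
    - {"hand":-1,"x":0,"y":0,"z":0.006,"yaw":0}
    - {"hand":-1,"x":0,"y":0,"z":0.003,"yaw":0}
    - {"hand":-1,"x":0,"y":0,"z":0,"yaw":0}

```text
clock: 32.25
eef_pos: [531.8, 263.0, 52.1]
eef_rot: [-3.142, 0.0, 0.482]
wrist_force: [-0.1, 0.6, -1.5]
finger_gap: 39.0
finger_force: 25.0
```

>>> arm_command:
  targets:
    - {"hand":-1,"x":0,"y":0,"z":0.003,"yaw":0}
    - {"hand":-1,"x":0,"y":0,"z":0.001,"yaw":0}
    - {"hand":-1,"x":0,"y":0,"z":0,"yaw":0}

```text
clock: 32.55
eef_pos: [531.9, 263.0, 48.3]
eef_rot: [-3.142, 0.0, 0.482]
wrist_force: [0.2, -0.4, -2.1]
finger_gap: 39.0
finger_force: 25.0
```

>>> arm_command:
  targets:
    - {"hand":0.3,"x":0,"y":0,"z":0,"yaw":0}
    - {"hand":0.3,"x":0,"y":0,"z":0,"yaw":0}
    - {"hand":0.3,"x":0,"y":0,"z":0,"yaw":0}
    - {"hand":0.3,"x":0,"y":0,"z":-0.02,"yaw":0}
    - {"hand":0.3,"x":0,"y":0,"z":-0.04,"yaw":0}
    - {"hand":0.3,"x":0,"y":0,"z":-0.04,"yaw":0}
    - {"hand":0.3,"x":0,"y":0,"z":-0.04,"yaw":0}
    - {"hand":0.4,"x":0,"y":0,"z":0,"yaw":0}

```text
clock: 33.35
eef_pos: [533.8, 263.9, 194.4]
eef_rot: [3.141, -0.009, 0.482]
wrist_force: [0.9, 0.2, 0.3]
finger_gap: 65.0
finger_force: 0.0
```

```bash
python3 - <<'E'
from h import *
blocks("top9"); go([432.3,94.5],20,33)
E
```

```text
px 241 215 ([432.0, 95.5, 70.7, 43.5], 33.0) slab [-205. -103.]
px 203 164 ([581.7, 208.4, 60.2, 37.1], 25.0) slab [-20. -72.]
px 228 152 ([619.1, 138.9, 65.7, 37.5], 27.7) slab [ -19. -151.]
pos [532.9 263.5 191.1] yaw 0.4818 j6 1.49 | yaw first (tool) -0.094 then x -176.4 y 86.9 z 171.1
```

>>> arm_command:
  targets:
    - {"hand":0.4,"x":0,"y":0,"z":0,"yaw":-0.094}
    - {"hand":0.4,"x":-0.025,"y":0.012,"z":0,"yaw":0}
    - {"hand":0.4,"x":-0.03,"y":0.015,"z":0,"yaw":0}
    - {"hand":0.4,"x":-0.03,"y":0.015,"z":0,"yaw":0}
    - {"hand":0.4,"x":-0.03,"y":0.015,"z":0,"yaw":0}
    - {"hand":0.4,"x":-0.03,"y":0.015,"z":0,"yaw":0}
    - {"hand":0.4,"x":-0.031,"y":0.015,"z":0.04,"yaw":0}
    - {"hand":0.4,"x":0,"y":0,"z":0.04,"yaw":0}
    - {"hand":0.4,"x":0,"y":0,"z":0,"yaw":0}

```text
clock: 34.3
eef_pos: [429.7, 94.9, 106.3]
eef_rot: [-3.138, 0.007, 0.575]
wrist_force: [-0.3, 0.1, 0.6]
finger_gap: 65.5
finger_force: 0.0
```

```bash
python3 - <<'E'
from h import *
go([432.3,94.5],15,33)
E
```

```text
pos [429.7  94.9 106.3] yaw 0.5746 j6 1.13 | yaw first (tool) -0.001 then x 2.0 y 1.8 z 91.3
```

>>> arm_command:
  targets:
    - {"hand":0.4,"x":0.002,"y":0.001,"z":0.03,"yaw":0}
    - {"hand":0.4,"x":0,"y":0,"z":0.03,"yaw":0}
    - {"hand":0.4,"x":0,"y":0,"z":0.02,"yaw":0}
    - {"hand":0.4,"x":0,"y":0,"z":0.006,"yaw":0}
    - {"hand":0.4,"x":0,"y":0,"z":0,"yaw":0}

```text
clock: 34.8
eef_pos: [435.2, 96.4, 24.9]
eef_rot: [-3.141, 0.001, 0.576]
wrist_force: [-0.8, 0.3, -0.6]
finger_gap: 65.7
finger_force: 0.0
```

>>> arm_command:
  targets:
    - {"hand":-1,"x":0,"y":0,"z":0,"yaw":0}
    - {"hand":-1,"x":0,"y":0,"z":0,"yaw":0}
    - {"hand":-1,"x":0,"y":0,"z":0,"yaw":0}
    - {"hand":-1,"x":0,"y":0,"z":0,"yaw":0}
    - {"hand":-1,"x":0,"y":0,"z":0,"yaw":0}

```text
clock: 35.3
eef_pos: [435.0, 96.1, 24.7]
eef_rot: [3.141, -0.0, 0.576]
wrist_force: [-0.7, 0.3, 0.6]
finger_gap: 29.3
finger_force: 0.0
```

>>> arm_command:
  targets:
    - {"hand":-1,"x":0,"y":0,"z":-0.01,"yaw":0}
    - {"hand":-1,"x":0,"y":0,"z":-0.03,"yaw":0}
    - {"hand":-1,"x":0,"y":0,"z":-0.04,"yaw":0}
    - {"hand":-1,"x":0,"y":0,"z":-0.04,"yaw":0}
    - {"hand":-1,"x":0,"y":0,"z":-0.02,"yaw":0}
    - {"hand":-1,"x":0,"y":0,"z":0,"yaw":0}
    - {"hand":-1,"x":0,"y":0,"z":0,"yaw":0}

```text
clock: 36.0
eef_pos: [434.7, 96.0, 164.3]
eef_rot: [3.142, -0.0, 0.576]
wrist_force: [-0.1, -0.7, -0.1]
finger_gap: 0.8
finger_force: 0.0
```

```bash
python3 - <<'E'
from h import *
go(glob([-25,75],S),41,27.6)
E
```

```text
pos [434.7  96.  164.3] yaw 0.5758 j6 1.13 | yaw first (tool) 0.094 then x 177.7 y -178.4 z 123.3
```

The fingers closed on nothing, so block B must have moved. I look again.

```bash
python3 - <<'E'
from h import *
blocks("top10"); c=get_calibration("wrist"); im=camera("wrist")[:,:,::-1].copy(); cv2.imwrite("pics/w10.png",im)
hsv=cv2.cvtColor(im,cv2.COLOR_BGR2HSV)
cs,_=cv2.findContours(cv2.inRange(hsv,(20,60,200),(36,255,255)),cv2.RETR_EXTERNAL,cv2.CHAIN_APPROX_NONE)
for k in cs:
    if cv2.contourArea(k)>300: print(cv2.boundingRect(k),cv2.contourArea(k),rect(cast("wrist",k.reshape(-1,2),46,c)))
E
```

```text
px 179 229 ([386.8, 278.4, 70.3, 41.1], -17.7) slab [-161.   80.]
px 182 175 ([548.6, 271.4, 67.3, 38.9], 26.5) slab [-21.  -1.]
px 228 152 ([619.1, 138.9, 66.0, 37.5], 27.2) slab [ -19. -151.]
(262, 170, 40, 66) 752.0 ([432.3, 95.6, 62.8, 37.2], 33.8)
(48, 97, 78, 79) 3056.0 ([387.5, 276.4, 65.8, 37.9], -16.6)
(144, 0, 50, 17) 404.0 ([520.5, 264.4, 41.0, 11.9], -56.9)
```

View pics/w10.png

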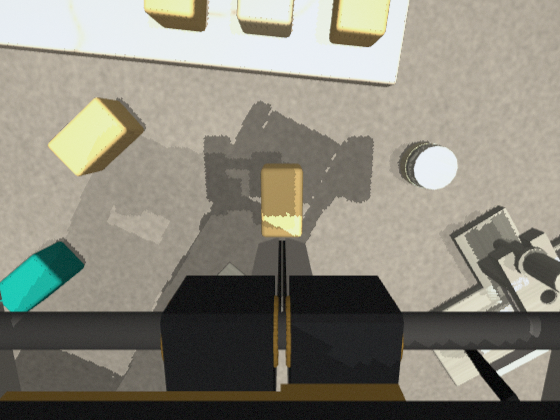

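Block B still lies at px (282,200), (432,95.6), between where the fingers were. I retry lower and watch the close.

>>> arm_command:
  targets:
    - {"hand":0.4,"x":-0.002,"y":0,"z":0,"yaw":0}
    - {"hand":0.4,"x":0,"y":0,"z":0,"yaw":0}
    - {"hand":0.4,"x":0,"y":0,"z":0,"yaw":0}
    - {"hand":0.4,"x":0,"y":0,"z":0,"yaw":0}
    - {"hand":0.4,"x":0,"y":0,"z":0.04,"yaw":0}
    - {"hand":0.4,"x":0,"y":0,"z":0.04,"yaw":0}
    - {"hand":0.4,"x":0,"y":0,"z":0.03,"yaw":0}
    - {"hand":0.4,"x":0,"y":0,"z":0.02,"yaw":0}
    - {"hand":0.4,"x":0,"y":0,"z":0.01,"yaw":0}
    - {"hand":0.4,"x":0,"y":0,"z":0.006,"yaw":0}

```text
clock: 37.1
eef_pos: [433.2, 95.0, 18.0]
eef_rot: [-3.141, 0.0, 0.576]
wrist_force: [0.1, -0.0, -0.7]
finger_gap: 65.9
finger_force: 0.0
```

>>> arm_command:
  targets:
    - {"hand":0.4,"x":0,"y":0,"z":0,"yaw":0}

```text
clock: 37.2
eef_pos: [433.3, 95.0, 18.5]
eef_rot: [-3.142, 0.0, 0.576]
wrist_force: [-0.3, -0.5, 0.0]
finger_gap: 65.8
finger_force: 0.0
```

```bash
python3 - <<'E'
from h import *
go([432.3,95.5],15,33.2); print(manip.read_state()["finger_gap"])
c=get_calibration("wrist"); im=camera("wrist")[:,:,::-1].copy(); cv2.imwrite("pics/w11.png",im); camera("scene"); cv2.imwrite("pics/s11.png",camera("scene")[:,:,::-1])
E
```

```text
pos [433.3  95.   18.5] yaw 0.5759 j6 1.13 | yaw first (tool) -0.004 then x -0.6 y -1.0 z 3.5
65.80543084474228
```

View pics/w11.png

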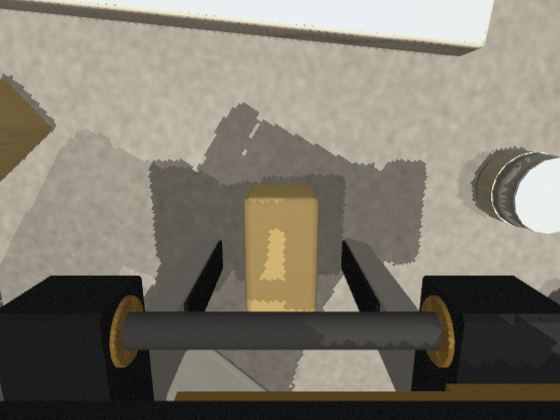

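Block B sits between the open fingers at (282,250). Close.

>>> arm_command:
  targets:
    - {"hand":-1,"x":0,"y":0,"z":0.003,"yaw":0}
    - {"hand":-1,"x":0,"y":0,"z":0,"yaw":0}
    - {"hand":-1,"x":0,"y":0,"z":0,"yaw":0}
    - {"hand":-1,"x":0,"y":0,"z":0,"yaw":0}
    - {"hand":-1,"x":0,"y":0,"z":0,"yaw":0}
  newtons: 20

```text
clock: 37.85
eef_pos: [433.3, 95.0, 15.6]
eef_rot: [3.142, -0.0, 0.576]
wrist_force: [-0.4, 0.5, 0.6]
finger_gap: 39.8
finger_force: 20.0
```

>>> arm_command:
  targets:
    - {"hand":-1,"x":0,"y":0,"z":0,"yaw":0}
    - {"hand":-1,"x":0,"y":0,"z":0,"yaw":0}
    - {"hand":-1,"x":0,"y":0,"z":0,"yaw":0}

```text
clock: 38.15
eef_pos: [433.3, 95.0, 15.6]
eef_rot: [3.142, -0.0, 0.576]
wrist_force: [-1.3, 0.5, 3.0]
finger_gap: 39.7
finger_force: 20.0
```

>>> arm_command:
  targets:
    - {"hand":-1,"x":0,"y":0,"z":-0.01,"yaw":0}
    - {"hand":-1,"x":0,"y":0,"z":-0.03,"yaw":0}
    - {"hand":-1,"x":0,"y":0,"z":-0.04,"yaw":0}
    - {"hand":-1,"x":0,"y":0,"z":-0.04,"yaw":0}
    - {"hand":-1,"x":0,"y":0,"z":-0.02,"yaw":0}
    - {"hand":-1,"x":0,"y":0,"z":0,"yaw":0.094}
    - {"hand":-1,"x":0,"y":0,"z":0,"yaw":0}

```text
clock: 38.85
eef_pos: [433.2, 94.9, 156.3]
eef_rot: [3.141, -0.001, 0.48]
wrist_force: [0.1, -0.6, -2.3]
finger_gap: 39.8
finger_force: 20.0
```

```bash
python3 - <<'E'
from h import *
go(glob([-25,75],S),40.6,27.6)
E
```

```text
pos [433.2  94.9 156.3] yaw 0.4801 j6 1.22 | yaw first (tool) -0.002 then x 179.5 y -178.7 z 115.7
```

>>> arm_command:
  targets:
    - {"hand":-1,"x":0.02,"y":-0.02,"z":0,"yaw":0}
    - {"hand":-1,"x":0.027,"y":-0.027,"z":0,"yaw":0}
    - {"hand":-1,"x":0.027,"y":-0.027,"z":0,"yaw":0}
    - {"hand":-1,"x":0.027,"y":-0.027,"z":0,"yaw":0}
    - {"hand":-1,"x":0.027,"y":-0.027,"z":0,"yaw":0}
    - {"hand":-1,"x":0.027,"y":-0.027,"z":0,"yaw":0}
    - {"hand":-1,"x":0.023,"y":-0.022,"z":0,"yaw":0}
    - {"hand":-1,"x":0,"y":0,"z":0.03,"yaw":0}
    - {"hand":-1,"x":0,"y":0,"z":0.03,"yaw":0}
    - {"hand":-1,"x":0,"y":0,"z":0.025,"yaw":0}

```text
clock: 39.85
eef_pos: [508.0, 334.0, 68.1]
eef_rot: [3.141, 0.003, 0.485]
wrist_force: [0.7, 1.5, -1.6]
finger_gap: 40.0
finger_force: 20.0
```

>>> arm_command:
  targets:
    - {"hand":-1,"x":0,"y":0,"z":0.01,"yaw":0}
    - {"hand":-1,"x":0,"y":0,"z":0,"yaw":0}

```text
clock: 40.05
eef_pos: [508.2, 333.9, 59.2]
eef_rot: [3.141, 0.003, 0.483]
wrist_force: [-0.0, 0.3, -1.9]
finger_gap: 39.9
finger_force: 20.0
```

```bash
python3 - <<'E'
from h import *
go(glob([-25,75],S),40.6,27.6)
E
```

```text
pos [508.2 333.9  59.2] yaw 0.4831 j6 1.61 | yaw first (tool) 0.001 then x 2.3 y -1.7 z 18.6
```

>>> arm_command:
  targets:
    - {"hand":-1,"x":0,"y":0,"z":0.008,"yaw":0}
    - {"hand":-1,"x":0,"y":0,"z":0.005,"yaw":0}
    - {"hand":-1,"x":0,"y":0,"z":0.002,"yaw":0}
    - {"hand":-1,"x":0,"y":0,"z":0,"yaw":0}

```text
clock: 40.45
eef_pos: [509.0, 334.3, 45.6]
eef_rot: [3.142, -0.0, 0.482]
wrist_force: [-0.0, -0.5, -2.1]
finger_gap: 39.8
finger_force: 20.0
```

>>> arm_command:
  targets:
    - {"hand":-1,"x":0,"y":0,"z":0.003,"yaw":0}
    - {"hand":-1,"x":0,"y":0,"z":0.0015,"yaw":0}
    - {"hand":-1,"x":0,"y":0,"z":0,"yaw":0}

```text
clock: 40.75
eef_pos: [508.9, 334.3, 40.8]
eef_rot: [3.142, 0.0, 0.482]
wrist_force: [-0.2, -0.5, -0.9]
finger_gap: 40.0
finger_force: 20.0
```

>>> arm_command:
  targets:
    - {"hand":0.3,"x":0,"y":0,"z":0,"yaw":0}
    - {"hand":0.3,"x":0,"y":0,"z":0,"yaw":0}
    - {"hand":0.3,"x":0,"y":0,"z":0,"yaw":0}
    - {"hand":0.3,"x":0,"y":0,"z":-0.02,"yaw":0}
    - {"hand":0.3,"x":0,"y":0,"z":-0.04,"yaw":0}
    - {"hand":0.3,"x":0,"y":0,"z":-0.04,"yaw":0}
    - {"hand":0.3,"x":0,"y":0,"z":-0.04,"yaw":0}
    - {"hand":0.4,"x":0,"y":0,"z":0,"yaw":0}

```text
clock: 41.55
eef_pos: [510.7, 335.4, 187.2]
eef_rot: [-3.141, -0.009, 0.482]
wrist_force: [1.0, -0.1, 0.7]
finger_gap: 64.8
finger_force: 0.0
```

```bash
python3 - <<'E'
from h import *
blocks("top12"); go([386.9,278.2],15,-16.8)
E
```

```text
px 183 174 ([549.2, 272.3, 68.8, 39.6], 25.6) slab [-20.  -0.]
px 228 152 ([619.1, 138.9, 65.7, 37.5], 27.7) slab [ -19. -151.]
pos [509.8 334.9 183.8] yaw 0.4819 j6 1.61 | yaw first (tool) 0.775 then x -101.3 y 89.8 z 168.8
```

>>> arm_command:
  targets:
    - {"hand":0.5,"x":0,"y":0,"z":0,"yaw":0.138}
    - {"hand":0.5,"x":0,"y":0,"z":0,"yaw":0.138}
    - {"hand":0.5,"x":0,"y":0,"z":0,"yaw":0.138}
    - {"hand":0.5,"x":0,"y":0,"z":0,"yaw":0.138}
    - {"hand":0.5,"x":0,"y":0,"z":0,"yaw":0.138}
    - {"hand":0.5,"x":-0.035,"y":0.026,"z":0,"yaw":0}
    - {"hand":0.5,"x":-0.035,"y":0.026,"z":0,"yaw":0}
    - {"hand":0.5,"x":-0.036,"y":0.026,"z":0,"yaw":0}
    - {"hand":0.5,"x":0,"y":0,"z":0,"yaw":0}

```text
clock: 42.5
eef_pos: [385.0, 278.1, 179.6]
eef_rot: [3.139, 0.003, -0.207]
wrist_force: [-0.0, -0.5, -1.1]
finger_gap: 70.8
finger_force: 0.0
```

```bash
python3 - <<'E'
from h import *
c=get_calibration("wrist"); im=camera("wrist")[:,:,::-1].copy(); cv2.imwrite("pics/w13.png",im)
hsv=cv2.cvtColor(im,cv2.COLOR_BGR2HSV)
cs,_=cv2.findContours(cv2.inRange(hsv,(18,60,90),(36,255,255)),cv2.RETR_EXTERNAL,cv2.CHAIN_APPROX_NONE)
for k in cs:
    if cv2.contourArea(k)>300: print(cv2.boundingRect(k),cv2.contourArea(k),rect(cast("wrist",k.reshape(-1,2),46,c)))
go([386.9,278.2],15,-12)
E
```

```text
(260, 157, 45, 73) 2703.0 ([388.9, 277.1, 71.0, 39.5], -17.2)
(146, 31, 89, 93) 4181.0 ([509.3, 336.7, 77.1, 44.7], 27.7)
(211, 0, 85, 70) 1277.5 ([545.0, 268.0, 73.3, 44.3], 27.7)
pos [387.4 279.2 180.4] yaw -0.2077 j6 2.33 | yaw first (tool) 0.002 then x -0.3 y 1.1 z 165.4
```

>>> arm_command:
  targets:
    - {"hand":0.5,"x":0,"y":0,"z":0.035,"yaw":0.05}
    - {"hand":0.5,"x":0,"y":0,"z":0.04,"yaw":0}
    - {"hand":0.5,"x":0,"y":0,"z":0.04,"yaw":0}
    - {"hand":0.5,"x":0,"y":0,"z":0.025,"yaw":0}
    - {"hand":0.5,"x":0,"y":0,"z":0.015,"yaw":0}
    - {"hand":0.5,"x":0,"y":0,"z":0,"yaw":0}

```text
clock: 43.15
eef_pos: [388.5, 279.4, 23.4]
eef_rot: [3.138, 0.003, -0.258]
wrist_force: [0.4, -0.5, 0.7]
finger_gap: 70.7
finger_force: 0.0
```

```bash
python3 - <<'E'
from h import *
go([387.5,278],16,-16)
E
```

```text
pos [388.5 279.4  23.4] yaw -0.2584 j6 2.38 | yaw first (tool) 0.021 then x -0.6 y 1.6 z 7.4
```

>>> arm_command:
  targets:
    - {"hand":0.5,"x":0,"y":0.0015,"z":0.005,"yaw":0}
    - {"hand":0.5,"x":0,"y":0,"z":0.001,"yaw":0}
    - {"hand":-1,"x":0,"y":0,"z":0,"yaw":0}
    - {"hand":-1,"x":0,"y":0,"z":0,"yaw":0}
    - {"hand":-1,"x":0,"y":0,"z":0,"yaw":0}
    - {"hand":-1,"x":0,"y":0,"z":0,"yaw":0}
    - {"hand":-1,"x":0,"y":0,"z":0,"yaw":0}
    - {"hand":-1,"x":0,"y":0,"z":0,"yaw":0}
  newtons: 20

```text
clock: 43.95
eef_pos: [388.8, 278.4, 20.2]
eef_rot: [-3.141, -0.0, -0.258]
wrist_force: [-1.0, -2.6, 3.1]
finger_gap: 39.7
finger_force: 19.8
```

>>> arm_command:
  targets:
    - {"hand":-1,"x":0,"y":0,"z":-0.01,"yaw":0}
    - {"hand":-1,"x":0,"y":0,"z":-0.03,"yaw":0}
    - {"hand":-1,"x":0,"y":0,"z":-0.04,"yaw":0}
    - {"hand":-1,"x":0,"y":0,"z":-0.04,"yaw":0}
    - {"hand":-1,"x":0,"y":0,"z":-0.03,"yaw":-0.1}
    - {"hand":-1,"x":0,"y":0,"z":0,"yaw":-0.13}
    - {"hand":-1,"x":0,"y":0,"z":0,"yaw":-0.13}
    - {"hand":-1,"x":0,"y":0,"z":0,"yaw":-0.13}
    - {"hand":-1,"x":0,"y":0,"z":0,"yaw":-0.13}
    - {"hand":-1,"x":0,"y":0,"z":0,"yaw":-0.12}

```text
clock: 44.95
eef_pos: [388.5, 278.4, 170.4]
eef_rot: [-3.141, -0.0, 0.487]
wrist_force: [-0.1, 0.2, -2.5]
finger_gap: 39.7
finger_force: 19.8
```

```bash
python3 - <<'E'
from h import *
s=manip.read_state(); print(s["finger_gap"],s["wrist_force"])
go(glob([-25,150],S),42,27.6)
E
```

```text
39.677274944416375 [-0.06743373  0.21792476 -2.49046037]
pos [388.5 278.4 170.4] yaw 0.4872 j6 1.63 | yaw first (tool) 0.005 then x 134.1 y -70.4 z 128.4
```

>>> arm_command:
  targets:
    - {"hand":-1,"x":0.026,"y":-0.014,"z":0,"yaw":0}
    - {"hand":-1,"x":0.027,"y":-0.014,"z":0,"yaw":0}
    - {"hand":-1,"x":0.027,"y":-0.014,"z":0,"yaw":0}
    - {"hand":-1,"x":0.027,"y":-0.014,"z":0,"yaw":0}
    - {"hand":-1,"x":0.025,"y":-0.014,"z":0,"yaw":0}
    - {"hand":-1,"x":0,"y":0,"z":0.03,"yaw":0}
    - {"hand":-1,"x":0,"y":0,"z":0.03,"yaw":0}
    - {"hand":-1,"x":0,"y":0,"z":0.03,"yaw":0}
    - {"hand":-1,"x":0,"y":0,"z":0.015,"yaw":0}
    - {"hand":-1,"x":0,"y":0,"z":0,"yaw":0}

```text
clock: 45.95
eef_pos: [472.4, 401.1, 63.4]
eef_rot: [3.141, 0.003, 0.482]
wrist_force: [-0.4, 0.8, -1.5]
finger_gap: 39.8
finger_force: 19.8
```

>>> arm_command:
  targets:
    - {"hand":-1,"x":0,"y":0,"z":0.006,"yaw":0}
    - {"hand":-1,"x":0,"y":0,"z":0,"yaw":0}
    - {"hand":-1,"x":0,"y":0,"z":0,"yaw":0}

```text
clock: 46.25
eef_pos: [473.6, 401.9, 60.0]
eef_rot: [-3.141, -0.001, 0.482]
wrist_force: [-0.4, 0.0, -1.5]
finger_gap: 39.6
finger_force: 19.8
```

```bash
python3 - <<'E'
from h import *
go(glob([-25,150],S),45.2,27.6)
E
```

```text
pos [473.6 401.9  60. ] yaw 0.4818 j6 1.73 | yaw first (tool) 0.0 then x 1.5 y -0.4 z 14.8
```

>>> arm_command:
  targets:
    - {"hand":-1,"x":0.001,"y":0,"z":0.008,"yaw":0}
    - {"hand":-1,"x":0,"y":0,"z":0.004,"yaw":0}
    - {"hand":-1,"x":0,"y":0,"z":0.0015,"yaw":0}
    - {"hand":-1,"x":0,"y":0,"z":0,"yaw":0}
    - {"hand":-1,"x":0,"y":0,"z":0,"yaw":0}

```text
clock: 46.75
eef_pos: [474.1, 402.1, 45.4]
eef_rot: [-3.142, -0.0, 0.482]
wrist_force: [1.3, -0.1, -2.2]
finger_gap: 39.7
finger_force: 19.8
```

Release, rise and go back to the mould to shut the gate.

>>> arm_command:
  targets:
    - {"hand":0.3,"x":0,"y":0,"z":0,"yaw":0}
    - {"hand":0.3,"x":0,"y":0,"z":0,"yaw":0}
    - {"hand":0.3,"x":0,"y":0,"z":0,"yaw":0}
    - {"hand":0.3,"x":0,"y":0,"z":-0.02,"yaw":0}
    - {"hand":0.3,"x":0,"y":0,"z":-0.04,"yaw":0}
    - {"hand":0.3,"x":0,"y":0,"z":-0.04,"yaw":0}
    - {"hand":0.3,"x":0,"y":0,"z":-0.04,"yaw":0}
    - {"hand":0.3,"x":0,"y":0,"z":-0.04,"yaw":0}
    - {"hand":0,"x":0,"y":0,"z":0,"yaw":0}

```text
clock: 47.65
eef_pos: [475.5, 403.2, 231.8]
eef_rot: [-3.14, -0.009, 0.482]
wrist_force: [0.4, -0.6, 0.4]
finger_gap: 56.4
finger_force: 0.0
```

```bash
python3 - <<'E'
from h import *
go(glob([42.5,-78],M),200,67.43)
E
```

```text
pos [475.5 403.2 231.8] yaw 0.4819 j6 1.73 | yaw first (tool) -0.695 then x -642.3 y 358.1 z 31.8
```

>>> arm_command:
  targets:
    - {"hand":0,"x":0,"y":0,"z":0,"yaw":-0.139}
    - {"hand":0,"x":0,"y":0,"z":0,"yaw":-0.139}
    - {"hand":0,"x":0,"y":0,"z":0,"yaw":-0.139}
    - {"hand":0,"x":0,"y":0,"z":0,"yaw":-0.139}
    - {"hand":0,"x":0,"y":0,"z":0,"yaw":-0.139}
    - {"hand":0,"x":-0.02,"y":0.011,"z":0,"yaw":0}
    - {"hand":0,"x":-0.036,"y":0.02,"z":0,"yaw":0}
    - {"hand":0,"x":-0.036,"y":0.02,"z":0,"yaw":0}
    - {"hand":0,"x":-0.036,"y":0.02,"z":0,"yaw":0}
    - {"hand":0,"x":-0.036,"y":0.02,"z":0,"yaw":0}

```text
clock: 48.65
eef_pos: [495.0, 214.2, 225.0]
eef_rot: [-3.141, 0.0, 1.177]
wrist_force: [1.1, 0.8, -0.3]
finger_gap: 47.1
finger_force: 0.0
```

>>> arm_command:
  targets:
    - {"hand":0,"x":-0.036,"y":0.02,"z":0,"yaw":0}
    - {"hand":0,"x":-0.036,"y":0.02,"z":0,"yaw":0}
    - {"hand":0,"x":-0.036,"y":0.02,"z":0,"yaw":0}
    - {"hand":0,"x":-0.036,"y":0.02,"z":0,"yaw":0}
    - {"hand":0,"x":-0.036,"y":0.02,"z":0,"yaw":0}
    - {"hand":0,"x":-0.036,"y":0.02,"z":0,"yaw":0}
    - {"hand":0,"x":-0.036,"y":0.02,"z":0,"yaw":0}
    - {"hand":0,"x":-0.036,"y":0.02,"z":0,"yaw":0}
    - {"hand":0,"x":-0.036,"y":0.02,"z":0,"yaw":0}
    - {"hand":0,"x":-0.036,"y":0.02,"z":0,"yaw":0}

```text
clock: 49.65
eef_pos: [541.5, -195.1, 225.0]
eef_rot: [-3.141, -0.0, 1.177]
wrist_force: [1.7, 1.3, -0.5]
finger_gap: 46.9
finger_force: 0.0
```

```bash
python3 - <<'E'
from h import *
go(glob([42.5,-78],M),99,67.43)
E
```

```text
pos [ 541.5 -195.1  225. ] yaw 1.1768 j6 -0.02 | yaw first (tool) -0.0 then x -115.1 y 67.5 z 126.0
```

>>> arm_command:
  targets:
    - {"hand":0,"x":-0.036,"y":0.022,"z":0,"yaw":0}
    - {"hand":0,"x":-0.036,"y":0.02,"z":0,"yaw":0}
    - {"hand":0,"x":0,"y":0,"z":0,"yaw":0}
    - {"hand":0,"x":0,"y":0,"z":0,"yaw":0}

```text
clock: 50.05
eef_pos: [552.5, -276.5, 224.5]
eef_rot: [-3.14, -0.0, 1.175]
wrist_force: [0.7, -0.3, 0.4]
finger_gap: 47.2
finger_force: 0.0
```

```bash
python3 - <<'E'
from h import *
go(glob([42.5,-78],M),99,67.43)
E
```

```text
pos [ 552.5 -276.5  224.5] yaw 1.1754 j6 -0.13 | yaw first (tool) -0.001 then x -44.2 y 26.1 z 125.5
```

>>> arm_command:
  targets:
    - {"hand":0,"x":-0.022,"y":0.013,"z":0,"yaw":0}
    - {"hand":0,"x":-0.022,"y":0.013,"z":0,"yaw":0}
    - {"hand":0,"x":0,"y":0,"z":0.035,"yaw":0}
    - {"hand":0,"x":0,"y":0,"z":0.02,"yaw":0}
    - {"hand":0,"x":0,"y":0,"z":0,"yaw":0}

```text
clock: 50.55
eef_pos: [559.1, -324.8, 167.5]
eef_rot: [-3.137, -0.001, 1.178]
wrist_force: [-0.0, 0.3, -0.2]
finger_gap: 46.7
finger_force: 0.0
```

```bash
python3 - <<'E'
from h import *
go(glob([42.5,-78],M),99,67.43)
E
```

```text
pos [ 559.1 -324.8  167.5] yaw 1.1779 j6 -0.19 | yaw first (tool) 0.001 then x -2.1 y 1.4 z 68.5
```

>>> arm_command:
  targets:
    - {"hand":0,"x":-0.002,"y":0.001,"z":0.03,"yaw":0}
    - {"hand":0,"x":0,"y":0,"z":0.025,"yaw":0}
    - {"hand":0,"x":0,"y":0,"z":0.012,"yaw":0}
    - {"hand":0,"x":0,"y":0,"z":0,"yaw":0}
    - {"hand":-1,"x":0,"y":0,"z":0,"yaw":0}
    - {"hand":-1,"x":0,"y":0,"z":0,"yaw":0}
    - {"hand":-1,"x":0,"y":0,"z":0,"yaw":0}
    - {"hand":-1,"x":0,"y":0,"z":0,"yaw":0}
    - {"hand":-1,"x":0,"y":0,"z":0,"yaw":0}
    - {"hand":-1,"x":0,"y":0,"z":0,"yaw":0}
  newtons: 20

```text
clock: 51.55
eef_pos: [559.1, -328.5, 104.3]
eef_rot: [-3.139, -0.0, 1.177]
wrist_force: [-10.3, 5.4, 9.1]
finger_gap: 19.3
finger_force: 20.0
```

>>> arm_command:
  targets:
    - {"hand":-1,"x":0.015,"y":0,"z":0,"yaw":0}
    - {"hand":-1,"x":0.02,"y":0,"z":0,"yaw":0}
    - {"hand":-1,"x":0.015,"y":0,"z":0,"yaw":0}
    - {"hand":-1,"x":0.01,"y":0,"z":0,"yaw":0}
    - {"hand":-1,"x":0.008,"y":0,"z":0,"yaw":0}
    - {"hand":-1,"x":0.004,"y":0,"z":0,"yaw":0}
    - {"hand":-1,"x":0,"y":0,"z":0,"yaw":0}

```text
clock: 52.25
eef_pos: [587.1, -261.5, 104.3]
eef_rot: [-3.139, -0.0, 1.177]
wrist_force: [-9.2, 6.3, 7.2]
finger_gap: 19.8
finger_force: 20.0
```

```bash
python3 - <<'E'
from h import *
s=manip.read_state(); print(loc(s["eef_pos"],M),s["wrist_force"])
E
```

```text
[42.58585533 -6.66391246] [-9.24469621  6.31476651  7.19615973]
```

>>> arm_command:
  targets:
    - {"hand":-1,"x":0.003,"y":0,"z":0,"yaw":0}
    - {"hand":-1,"x":0.002,"y":0,"z":0,"yaw":0}
    - {"hand":-1,"x":0.001,"y":0,"z":0,"yaw":0}
    - {"hand":-1,"x":0,"y":0,"z":0,"yaw":0}

```text
clock: 52.65
eef_pos: [588.1, -259.1, 104.3]
eef_rot: [-3.139, 0.004, 1.176]
wrist_force: [-16.3, -10.0, 6.8]
finger_gap: 19.8
finger_force: 20.0
```

```bash
python3 - <<'E'
from h import *
s=manip.read_state(); print(loc(s["eef_pos"],M),s["wrist_force"],loc(s["wrist_force"][:2],(0,0,M[2])))
E
```

```text
[42.57883348 -4.01907354] [-16.28787478 -10.04942632   6.84336943] [-11.18331855 -15.53123371]
```

The gate has hit its shut stop (75 mm moved, 15 N back). Release, rise, clear off, and check.

>>> arm_command:
  targets:
    - {"hand":-1,"x":-0.004,"y":0,"z":0,"yaw":0}
    - {"hand":0,"x":0,"y":0,"z":0,"yaw":0}
    - {"hand":0,"x":0,"y":0,"z":0,"yaw":0}
    - {"hand":0,"x":0,"y":0,"z":0,"yaw":0}
    - {"hand":0,"x":0,"y":0,"z":0,"yaw":0}
    - {"hand":0,"x":0,"y":0,"z":-0.03,"yaw":0}
    - {"hand":0,"x":0,"y":0,"z":-0.04,"yaw":0}
    - {"hand":0,"x":0,"y":0,"z":-0.04,"yaw":0}
    - {"hand":0,"x":0,"y":0,"z":-0.04,"yaw":0}

```text
clock: 53.55
eef_pos: [588.4, -260.4, 255.2]
eef_rot: [3.141, 0.0, 1.177]
wrist_force: [0.4, -0.7, 0.2]
finger_gap: 46.8
finger_force: 0.0
```

>>> arm_command:
  targets:
    - {"hand":0,"x":-0.04,"y":-0.01,"z":0,"yaw":0}
    - {"hand":0,"x":-0.04,"y":-0.01,"z":0,"yaw":0}
    - {"hand":0,"x":-0.04,"y":-0.01,"z":0,"yaw":0}
    - {"hand":0,"x":0,"y":0,"z":0,"yaw":0}
    - {"hand":0,"x":0,"y":0,"z":0,"yaw":0}

```text
clock: 54.05
eef_pos: [514.5, -360.2, 253.5]
eef_rot: [3.141, -0.0, 1.175]
wrist_force: [0.1, 0.3, 0.3]
finger_gap: 47.0
finger_force: 0.0
```

```bash
python3 - <<'E'
from h import *
S0=46
print(manip.read_state()["wrist_force"])
im=camera("top")[:,:,::-1].copy(); cv2.imwrite("pics/topF.png",im); hsv=cv2.cvtColor(im,cv2.COLOR_BGR2HSV)
cs,_=cv2.findContours(cv2.inRange(hsv,(20,35,140),(36,255,255)),cv2.RETR_EXTERNAL,cv2.CHAIN_APPROX_NONE)
for c in cs:
    x,y,w,h=cv2.boundingRect(c)
    if 80<cv2.contourArea(c)<600 and y>90 and x<400:
        r=rect(cast("top",c.reshape(-1,2),71)); print("px",x+w//2,y+h//2,r,"slab",np.round(loc(r[0][:2],S)))
c=get_calibration("wrist"); w=camera("wrist")[:,:,::-1].copy()
print("grip exp shut",proj("wrist",np.array([*glob([42.5,0],M),130.]),c),"pin",proj("wrist",np.array([*glob([-80,97],M),118.]),c),"plate rest",proj("wrist",np.array([*glob([-167,0],M),114.]),c))
cv2.imwrite("pics/wF.png",w); cv2.imwrite("pics/wFc.png",cv2.resize(w[:290],None,fx=1.42,fy=1.42,interpolation=cv2.INTER_CUBIC))
cv2.imwrite("pics/tF.png",cv2.resize(im[100:300,90:350],None,fx=3,fy=3,interpolation=cv2.INTER_CUBIC))
E
```

```text
[0.09919301 0.31840291 0.30405445]
px 317 324 ([119.2, -125.5, 239.9, 12.9], 51.6) slab [-585. -154.]
px 136 199 ([472.9, 399.6, 69.6, 41.8], 25.7) slab [-28. 148.]
px 160 188 ([506.3, 332.4, 70.7, 43.9], 27.8) slab [-30.  73.]
px 183 176 ([542.8, 267.3, 69.7, 42.9], 27.6) slab [-28.  -2.]
px 228 152 ([613.9, 136.9, 67.8, 42.1], 25.5) slab [ -25. -150.]
grip exp shut [[315.18555143  60.91363906]] pin [[171.02119718 -60.46851411]] plate rest [[85.54234754 63.89355306]]
```

View pics/wFc.png

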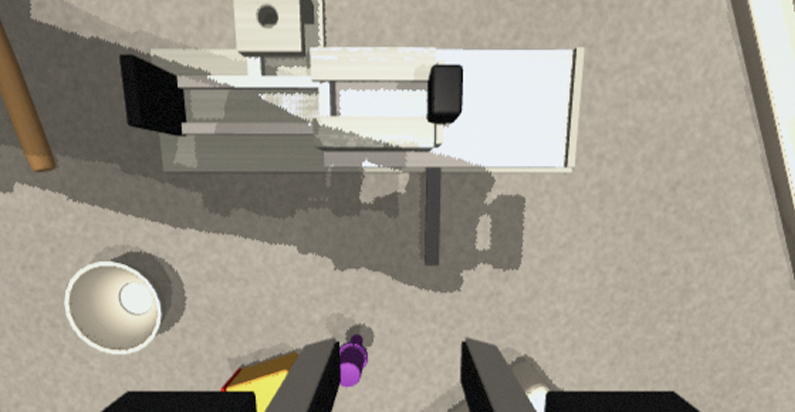

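View pics/tF.png

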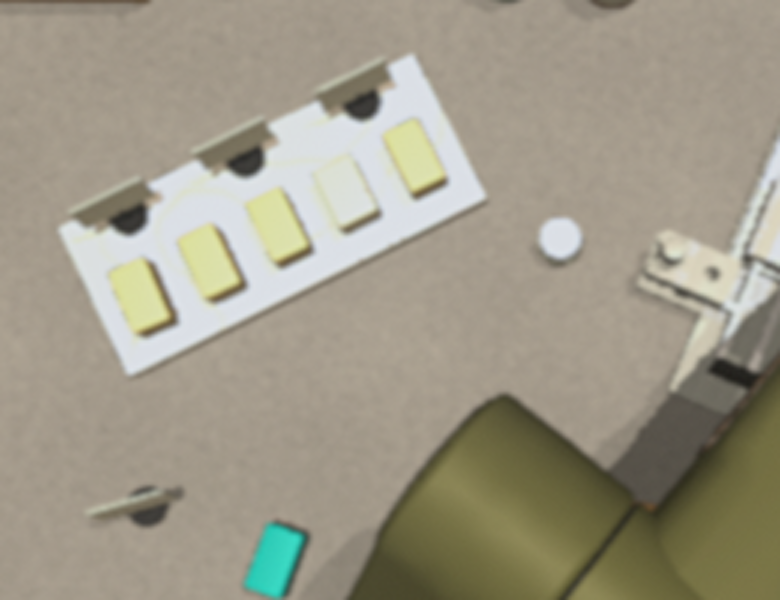

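The wrist view shows the gate grip at (445,93), where "shut" was predicted, the pocket empty and the ejector back. In the top crop the five cheeses lie straight on the slab from (140,297) to (414,157). The pin is in the notch at (670,250), and the tin (559,240), sign (147,505) and bowl are standing.

```bash
python3 -c "
from cell import manip
print(manip.sign_off())"
```

```text
the job is handed in; nothing more can be done
None
```

I handed the job in at about 54 s; no verdict came back. In the last pictures the cheese and all four cream cheese blocks lie straight on the slab, the pin stands in its notch, the gate is shut, the ejector is back, and the tin, sign and bowl are standing.

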